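# Close the gate bar of a kiln-batt rack and lock it

### The arm

A 7-joint arm with a two-finger parallel gripper is mounted at the origin on the work surface. World frame = base frame: x ahead of the robot, y to its left, z up, the work surface at z = 0. Lengths are in m, angles in degrees, forces in N, time in s.
With the tool pointing down it reaches from about 0.425 to 0.875 m from the base axis. Payload 4.7 kg.
Tool frame: the origin (TCP) lies midway between the tips of the shut fingers; the grasp point (between the pads) lies 19 mm behind it; y points along the fingers, x is the direction in which the jaws open and shut, and the axes are right-handed (so a half turn about y gives the same grasp; the last joint's range is limited). The gripper opens to 87 mm and grips with 3 to 60 N. Pads are 19 mm wide; open, the fingers measure 117 mm over their backs; the gripper's body (75 mm by 190 mm) begins 51 mm behind the grasp point.
Start: joints at [73.688, 18.392, -4.016, 83.108, 1.295, 78.541, -3.26], TCP at [0.191, -0.621, 0.223] pointing down, gripper open.
Joint ranges: [-163.93, 163.93], [-17.29, 119.83], [-79.2, 71.16], [3.27, 140.29], [-89.18, 269.18], [5.43, 117.66], [-154.24, 154.24]. Speed limits (degrees/s): [147.25, 147.25, 180, 180, 180, 180, 180].

### API

Orientations are given as [roll, pitch, yaw] about the fixed x, y, z axes, in that order (R = Rz(yaw) Ry(pitch) Rx(roll)).
In Python, from cell import env gives the robot as it stands.
- The arm moves only by the tool carry_out, never from a script. Its argument "targets" is a list of rows, each a list of 2 entries, a list of its own where there are three numbers: the shift along the tool's x, y, z in mm, then the turn, a rotation vector about the tool's x, y, z in degrees. A call has 1 to 12 rows; each row shifts and turns the commanded pose from where the row before left it, along the tool's axes as they then stand; what a row does not reach is not made up. A row lasts 1/10 s, in which the tool goes at most 50 mm and 8.59 degrees, less where a joint would pass 70% of its speed; a pose out of reach is approached as far as the arm can. A call with a gripper value outside its range is refused whole. "jaw" is the opening, from 0 (shut) to 1 (fully open), set as the call begins (left out, the last holds). The fingers move at their own pace and stop on an object; "squeeze" is the grip in N (left out, the last holds). Time passes only in rows, so rows that do not move let the fingers close. It gives the time, the measured TCP pose, the force and the opening at its end, in the units of the state.
- env.get_obs(): the state, without advancing time (a new reading comes with each control period).
- env.read_camera(name): name is "side" or "top"; returns the picture (420x560x3 uint8, red, green, blue); there is no depth.
- env.get_calibration(name): a dict with "fx", "fy", "cx", "cy" (pixels), "R" (3x3) and "t" (3): a world point X has camera coordinates R X + t. Camera axes: x right, y down, z forward; pixel columns grow to the right and rows downward; lengths in m; the calibration is good to about 2 mm. A picture is of the moment at which its call begins. get_calibration takes no time and is no camera call.
- env.sign_off(): hands the job in, once; it reports no verdict.
Trained networks look in the newest picture that a camera, given by its name, has taken for a name from the list of things; names that differ only in an ending like _2 or _b are one class to them, and where a whole thing is asked for, a point or a joint stands for the part that bears it (a point fixed in the world has none). Each returns a list of dicts, best first, with "p" (0 to 1); they miss things now and then, are a little off and sometimes report something else, mostly with a low value. They report only what shows in the picture. A call takes as long as a camera call. They do not tell look-alikes from the thing itself.
- env.outline_of(camera, label): "mask" (420x560 bool, what is visible of it) and "xy" ([column, row] in pixels, amid what is visible of it).
The state is a dict: "time_s": time; "qpos": joint angles; "joint_velocities": joint speeds; "effort": joint torques, N m; "tool_pos": TCP position; "tool_rot": TCP orientation; "force": force on the tool from outside, world axes, zero at the start; "wrist_torque": the same for the moment, N m; "grip_width": finger opening in m.
Only numpy, scipy, OpenCV 4.12 (cv2) and the standard library are available. Lean on these libraries where they do the work, as an engineer would, in place of code of your own. Each camera call takes 0.05 s, during which the arm holds its last target.

### The job

Close the batt rack for transport: hang the yellow gate bar by its slots on the two headed studs at the front of the rack, and slide it sideways to the left until the studs sit fully home in the slots and the bar's eye is between the two ears. Then drop the red-knobbed lock pin down through the upper ear, the eye and the lower ear until its collar sits on the upper ear, let go, and leave the cup, the setter ring and the short prop where they stand.

Things in the scene. Friction and masses are not known exactly. Their poses are not given: they have to be found in the camera images.
- rack: Teal bench-top steel rack, fixed, 215 wide x 235 deep x 140 mm high, with four cream kiln batts on edge (tops at z 125, fronts 41 mm behind the posts' front face). Origin: bench level, midway between the two front posts, in the plane of their front faces. x points into the rack, away from the robot; y left, z up. Posts 24 x 24 mm at y +64 and -64, top at z 140; lock-pin ears outside the left post.
- stud_left (a point): Middle of the neck of the left headed stud, on the left post, pointing at the robot (the rack's -x): neck 10 mm diameter and 14 mm long from post face to head; head 18 mm diameter, 5 mm thick. At (-7, 64, 100) mm in the rack's frame; axes as the rack's.
- stud_right (a point): The same on the right post, at (-7, -64, 100) mm in the rack's frame; axes as the rack's.
- ear_hole (a point): Centre of the 16 mm hole in the upper ear, on its top face; at (-16, 110, 140) mm in the rack's frame, axes as the rack's. Ears: two level steel plates 34 x 34 x 6 mm, upper one z 134 to 140, lower one z 95 to 101 with its hole right below. The bar's eye enters the gap from the right; with the bar home it is centred under the hole.
- bar_mid (a point): Gate bar: loose yellow flat steel bar, about 0.4 kg, 8 mm thick (its x), 199 long (its y, eye included), 56 high (its z), standing on edge. This point: mid thickness, mid height, near the centre of mass; grip here from above, across the thickness, by the upper 20 mm or so. Its y points roughly left (to the eye). Resting on the studs it is 100 mm above the bench; in the rack's frame y 14 when home, x about -7.
- slot_left (a point): Where the left stud's neck sits in the bar's left slot when home: 50 mm left of bar_mid (bar's y), same height. The slot is level, 13 mm high (from 8 mm below bar_mid's height to 5 mm above), open at the bar's left end, and 35 mm long; its bottom is 5 mm right of this point.
- slot_mouth (a point): Where the right stud's neck sits when the bar has just been lowered on the studs: 36 mm right of bar_mid, same height, at the top of a mouth 24 mm wide (wider than the stud's head) cut up from the bar's underside. From it the right slot runs level to the right, so the bar then slides 42 mm left to be home. With this point on stud_right the left stud is just outside the open left slot.
- slot_right (a point): Where the right stud's neck sits when home: 78 mm right of bar_mid, 42 mm right of slot_mouth, same height, in the closed end of the right slot (13 mm high, bottom 5 mm right of this point).
- bar_end (a point): Middle of the bar's right end face (8 x 56 mm), 90 mm right of bar_mid, same height. Pushed here to the left, the bar resting on the studs slides with a few newtons until the slots' bottoms meet the studs.
- bar_eye (a point): Centre of the bar's rolled eye, an upright tube (26 mm outside, 17 mm bore, 16 mm high) at the bar's left end: 96 mm left of bar_mid, 20 mm above it and 9 mm in front of the bar's mid plane (to its -x).
- rest: Wooden block 64 x 120 x 36 mm, fixed, with a saw kerf 12 mm wide and 16 mm deep along its y, in which the bar stands at the start (bar's underside 20 mm above the bench). Origin at the centre of its underside.
- pin_knob (a point): Centre of the red knob (24 mm diameter, 36 high) of the loose lock pin, 0.13 kg. Below the knob a steel collar 26 mm diameter, 6 high; then a 10 mm rod 92 mm long, tapered tip 116 mm below this point. It stands upright in the bore of the kiln prop, collar on its rim, and lifts straight out. Seated on the upper ear this point is 164 mm above the bench.
- pin_collar (a point): Centre of the underside of the pin's collar, 24 mm below the knob's centre.
- pin_tip (a point): The lower tip of the pin, 92 mm below the collar's underside.
- prop: Loose cream tubular kiln prop, 46 mm diameter, 100 mm high, bore 15 mm, 0.5 kg, standing on the bench. Origin at the centre of its underside.
- cup: Bystander: unglazed cup, 80 mm across, 85 mm high; origin at its underside.
- setter: Bystander: flat cream setter ring, 96 mm across, 18 mm high; origin at its underside.
- stub: Bystander: short solid kiln prop, 48 mm across, 60 mm high; origin at its underside.
There are look-alikes about, which are no part of the job. Of the things shaped like the part that bears bar_mid, the yellow one is meant.

How it is judged:
By the outcome, as a careful person would: the job done as asked, in the order asked, and still so for the second after the job is handed in, with the robot touching nothing.
It also fails if it takes over 66 s, if anything falls off the work surface, if the arm or the gripper's body presses on something with over 40 N, if the wrist force passes 120 N, or if a joint passes its speed limit or range.

## Working session

There is one attempt and no reset: what is moved stays moved. The work goes in short steps, Python scripts to look and compute and a tool call to move; the robot and the scene stay as the last step left them, time stands still between calls to the robot, and variables do not carry over. Pictures are saved under pics/ and viewed, and the job is handed in when it is done.

Besides the shell and the picture viewer there is one more tool, called after "Request:" as a command line: name --argument value ..., lists and objects as JSON in quotes. carry_out: Moves the arm, as the interface text tells. Its arguments: {"type":"object","properties":{"targets":{"type":"array","items":{"type":"array"}},"jaw":{"type":"number"},"squeeze":{"type":"number"}},"required":["targets"]}

```bash
ls; mkdir -p pics; cat > h.py <<'E'
import numpy as np, cv2
from cell import env
def snap(n,f):
    im=env.read_camera(n); cv2.imwrite('pics/'+f,im[:,:,::-1]); return im
def cal(n):
    c=env.get_calibration(n); return np.array([[c['fx'],0,c['cx']],[0,c['fy'],c['cy']],[0,0,1]]),np.array(c['R']),np.array(c['t'])
def proj(n,X):
    K,R,t=cal(n); p=(R@np.atleast_2d(X).T).T+t; q=(K@p.T).T; return q[:,:2]/q[:,2:]
def onplane(n,uv,z):
    K,R,t=cal(n); d=R.T@np.linalg.inv(K)@np.array([uv[0],uv[1],1.]); o=-R.T@t; return o+d*(z-o[2])/d[2]
def tri(uv1,uv2):
    A=[];b=[]
    for n,uv in (('top',uv1),('side',uv2)):
        K,R,t=cal(n); d=R.T@np.linalg.inv(K)@np.array([uv[0],uv[1],1.]); d/=np.linalg.norm(d); o=-R.T@t
        P=np.eye(3)-np.outer(d,d); A.append(P); b.append(P@o)
    A=np.vstack(A);b=np.hstack(b); x=np.linalg.lstsq(A,b,rcond=None)[0]; return x, np.linalg.norm(A@x-b)
E
python3 - <<'E'
from h import *
np.set_printoptions(precision=4,suppress=True)
for n in('top','side'):
    snap(n,n+'0.png'); K,R,t=cal(n); print(n,K[0,0],-R.T@t,R)
print(env.get_obs())
E
```

```text
pics
top 422.7850625514836 [0.4101 0.0388 1.248 ] [[ 0.0101 -0.9998 -0.0198]
 [-0.9981 -0.0089 -0.0612]
 [ 0.061   0.0204 -0.9979]]
side 405.16211901155583 [ 0.4061 -0.9024  0.6483] [[ 0.9965 -0.0806 -0.0215]
 [-0.0587 -0.4951 -0.8668]
 [ 0.0592  0.8651 -0.4981]]
{'time_s': 0.1, 'qpos': array([73.6887, 18.434 , -4.0161, 83.1684,  1.2952, 78.5396, -3.2592]), 'joint_velocities': array([-0.0893, -0.1632, -0.0829, -0.1067, -0.0683,  0.0253, -0.0573]), 'effort': array([  0.0009, -49.2569,  -0.4053, -31.3397,  -0.0643,   0.0395,
         0.    ]), 'tool_pos': array([ 0.1911, -0.6207,  0.2216]), 'tool_rot': array([-90.0055,   0.0968, -72.8777]), 'force': array([-0.1165, -0.6486,  0.013 ]), 'wrist_torque': array([ 0.0143, -0.0316,  0.0157]), 'grip_width': 0.0871091611539475}
```

View pics/top0.png

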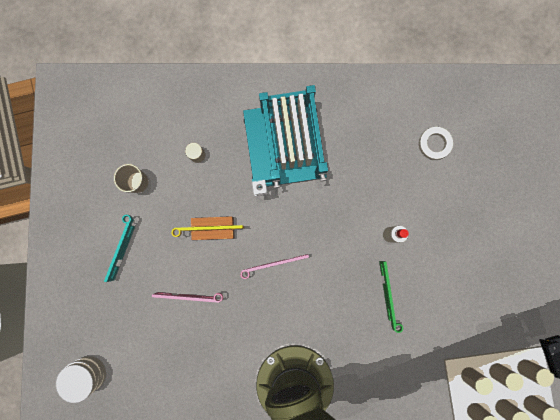

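View pics/side0.png

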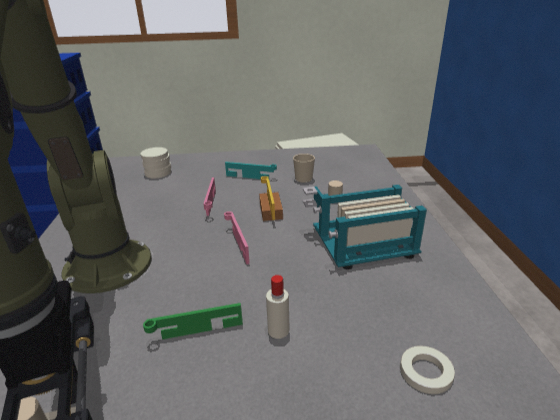

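```bash
python3 - <<'E'
import cv2
t=cv2.imread('pics/top0.png'); s=cv2.imread('pics/side0.png')
a=cv2.resize(t[75:205,235:345],None,fx=5,fy=5,interpolation=cv2.INTER_CUBIC)[:600]
a=cv2.resize(t[80:200,235:340],None,fx=5,fy=5,interpolation=cv2.INTER_CUBIC); cv2.imwrite('pics/c1.png',a)
cv2.imwrite('pics/c2.png',cv2.resize(t[205:255,165:255],None,fx=8,fy=8,interpolation=cv2.INTER_CUBIC))
cv2.imwrite('pics/c3.png',cv2.resize(s[175:275,295:430],None,fx=5.9,fy=5.9,interpolation=cv2.INTER_CUBIC))
E
```

```text
(no output)
```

View pics/c1.png

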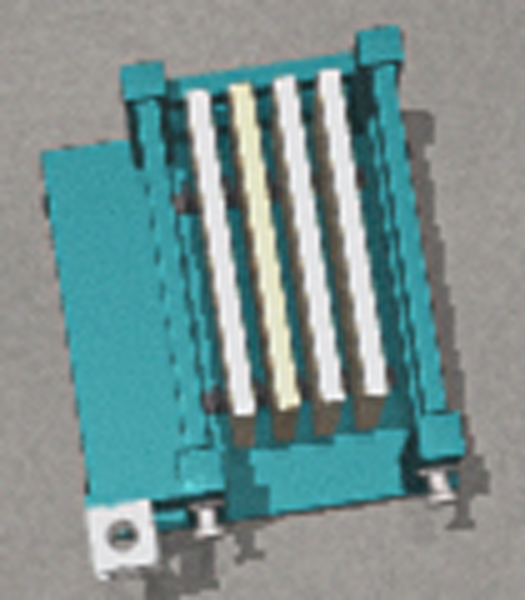

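View pics/c2.png

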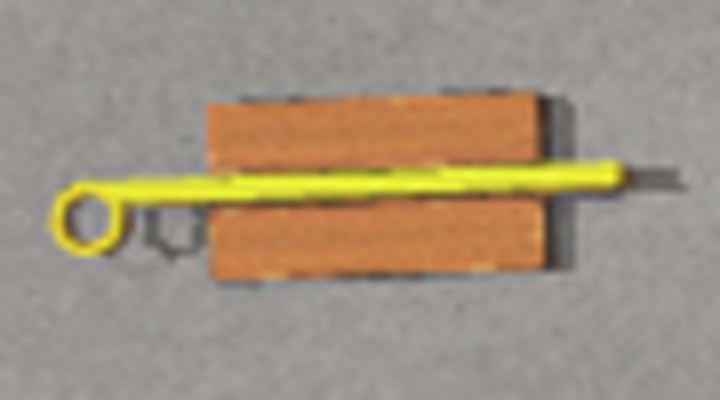

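View pics/c3.png

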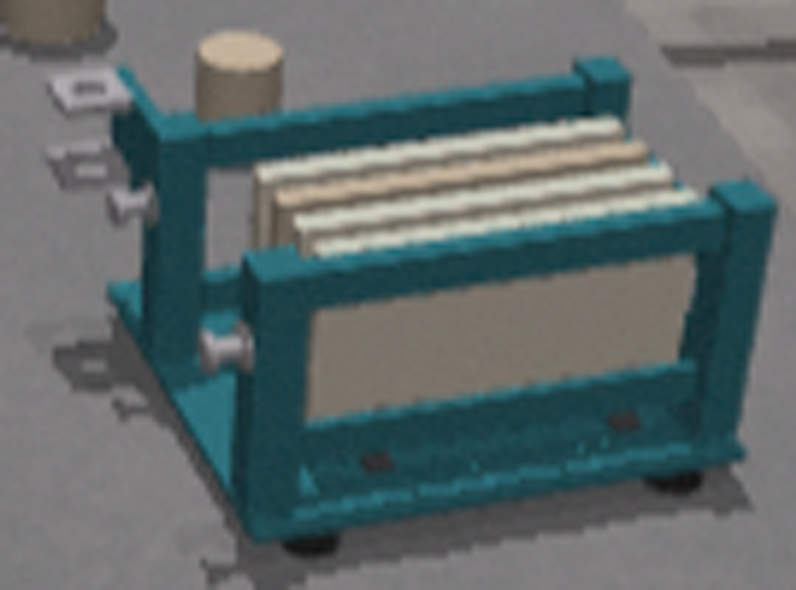

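```bash
cat > fit.py <<'E'
from h import *
from scipy.optimize import least_squares
np.set_printoptions(precision=4,suppress=True)
T=lambda u,v:(u/5+235-.4,v/5+80-.4)
S=lambda u,v:(u/5.9+295-.4,v/5.9+175-.4)
obs=[('top',(-16,110,140),T(124,537)),
('top',(-16,64,100),T(207,527)),('top',(-16,-64,100),T(441,491)),
('top',(12,-64,140),T(440,433)),('top',(12,64,140),T(201,468)),
('side',(-16,110,140),S(91,89)),
('side',(-16.5,64,100),S(118,208)),('side',(-16.5,-64,100),S(210,350)),
('side',(0,-76,140),S(244,283)),('side',(24,-76,140),S(308,270)),('side',(0,-52,140),S(244,254)),
('side',(0,52,140),S(162,138)),]
def rackpts(p,P):
    P=np.array(P,float)/1000; c,s=np.cos(p[2]),np.sin(p[2])
    return np.stack([p[0]+c*P[:,0]-s*P[:,1],p[1]+s*P[:,0]+c*P[:,1],P[:,2]],1)
def res(p):
    r=[]
    for n,P,uv in obs:
        e=proj(n,rackpts(p,[P]))[0]-uv
        r.append(e)
    return np.array(r)
if __name__=='__main__':
    so=least_squares(lambda p:res(p).ravel(),[.7,.1,.15],loss='soft_l1'); p=so.x
    print(p[:2],np.degrees(p[2]))
    for o,e in zip(obs,res(p)): print(o[0],o[1],e)
    for n in('top','side'):
        sel=[i for i,o in enumerate(obs) if o[0]==n]
        q=least_squares(lambda p:res(p)[sel].ravel(),p).x; print(n,q[:2],np.degrees(q[2]))
    # bar, pin detection
    for l in ('bar_mid','bar_eye','bar_end','pin_knob','prop','rest','stud_left','stud_right','ear_hole','cup','stub','setter'):
        for n in('top','side'):
            print(l,n,[(np.round(d['xy'],1),round(d['p'],2)) for d in env.outline_of(n,l)][:6])
E
python3 fit.py
```

```text
[ 0.5864 -0.0066] 8.633451153751624
top (-16, 110, 140) [-0.2282 -0.4715]
top (-16, 64, 100) [0.6126 1.0371]
top (-16, -64, 100) [0.2495 1.5847]
top (12, -64, 140) [0.3613 0.5381]
top (12, 64, 140) [0.1389 0.4335]
side (-16, 110, 140) [ 0.2156 -0.6888]
side (-16.5, 64, 100) [ 0.1047 -0.4988]
side (-16.5, -64, 100) [-0.1213  0.0367]
side (0, -76, 140) [ 2.8984 -0.9274]
side (24, -76, 140) [ 1.4562 -0.0832]
side (0, -52, 140) [-0.4954 -0.907 ]
side (0, 52, 140) [ 0.168  -0.3346]
top [ 0.5884 -0.0059] 9.603198162686532
side [ 0.5846 -0.0088] 7.735455984759586
bar_mid top [(array([120.8, 246. ]), 0.92), (array([208.4, 228.3]), 0.74), (array([274.1, 261.6]), 0.69), (array([186.3, 295.9]), 0.65), (array([386.1, 300.5]), 0.62)]
bar_mid side [(array([252.9, 171.6]), 0.93), (array([236.8, 234.9]), 0.82), (array([192. , 320.9]), 0.75), (array([209.5, 197.6]), 0.73), (array([269.8, 198.9]), 0.52)]
bar_eye top [(array([385.8, 287.2]), 0.68), (array([202., 230.]), 0.58), (array([122.2, 241.9]), 0.56), (array([273.2, 263.6]), 0.49)]
bar_eye side [(array([209.3, 198.9]), 0.79), (array([191.5, 321.3
[... 775 characters left out ...]
]
rest side []
stud_left top [(array([284. , 139.7]), 0.79), (array([202.6, 227.5]), 0.16)]
stud_left side [(array([363.9, 221.5]), 0.97)]
stud_right top [(array([284.5, 143.6]), 0.91)]
stud_right side [(array([365.2, 225.3]), 0.59), (array([425.6, 376.5]), 0.35)]
ear_hole top [(array([282.3, 137.6]), 0.77), (array([213.8, 228.2]), 0.74)]
ear_hole side [(array([368.3, 225. ]), 0.91), (array([268. , 197.2]), 0.29)]
cup top [(array([129.9, 179. ]), 0.91)]
cup side [(array([304.5, 166.3]), 0.9), (array([268.8, 197.8]), 0.49)]
stub top []
stub side [(array([339.2, 184.6]), 0.58)]
setter top [(array([437.4, 154.6]), 0.97)]
setter side [(array([422.3, 377.2]), 0.82), (array([268.2, 195.1]), 0.41)]
```

```bash
cat > ov.py <<'E'
from fit import *
import sys
def box(x0,x1,y0,y1,z0,z1):
    c=[(x,y,z) for x in(x0,x1) for y in(y0,y1) for z in(z0,z1)]
    return [(c[i],c[j]) for i in range(8) for j in range(i+1,8) if sum(a!=b for a,b in zip(c[i],c[j]))==1]
segs=[]
for y in(64,-64):
    for x in (0,211): segs+=box(x,x+24,y-12,y+12,134,140)
    th=np.linspace(0,2*np.pi,25)
    for x in(-14,-19):
        q=[(x,y+9*np.cos(a),100+9*np.sin(a)) for a in th]; segs+=list(zip(q[:-1],q[1:]))
for z in (140,101):
    q=[(-33,93,z),(1,93,z),(1,127,z),(-33,127,z),(-33,93,z)]; segs+=list(zip(q[:-1],q[1:]))
    q=[(-16+8*np.cos(a),110+8*np.sin(a),z) for a in th]; segs+=list(zip(q[:-1],q[1:]))
segs+=box(0,24,-76,-52,0,140)
def draw(n,p,f,win,k,out,im=None):
    im=cv2.imread(f) if im is None else im; x0,y0,x1,y1=win
    a=cv2.resize(im[y0:y1,x0:x1],None,fx=k,fy=k,interpolation=cv2.INTER_CUBIC)
    for s in segs:
        uv=proj(n,rackpts(p,s)); uv=(uv-[x0,y0]+.5)*k-.5
        cv2.line(a,tuple(int(v*16) for v in uv[0]),tuple(int(v*16) for v in uv[1]),(0,0,255),1,cv2.LINE_AA,4)
    cv2.imwrite(out,a)
if __name__=='__main__':
    p=[float(v) for v in sys.argv[1:4]]; p[2]=np.radians(p[2])
    draw('top',p,'pics/top0.png',(235,80,340,200),5,'pics/o%s_t.png'%sys.argv[4])
    draw('side',p,'pics/side0.png',(295,175,430,275),5.9,'pics/o%s_s.png'%sys.argv[4])
E
python3 ov.py .5864 -.0066 8.63 1
```

```text
(no output)
```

View pics/o1_t.png

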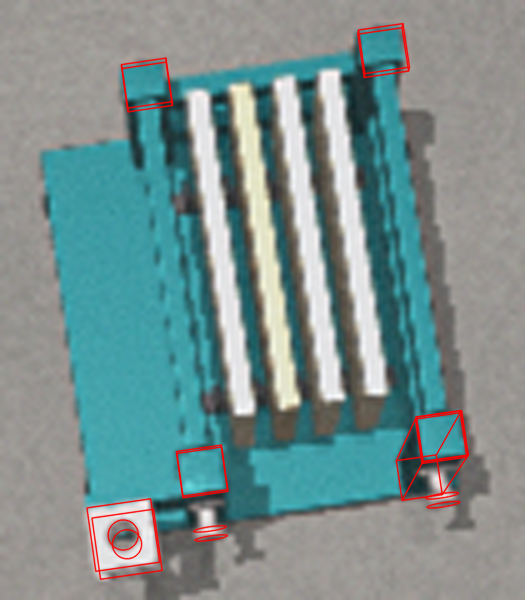

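View pics/o1_s.png

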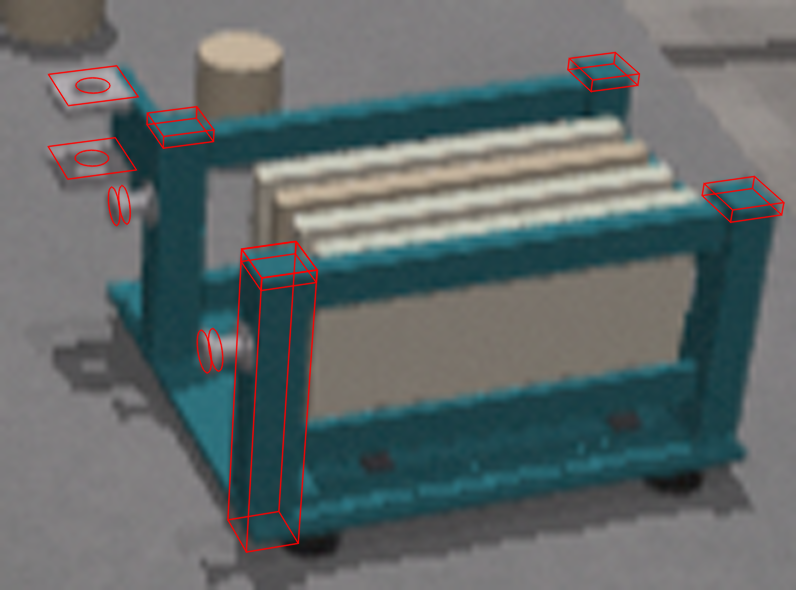

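```bash
python3 - <<'E'
import cv2,numpy as np
t=cv2.imread('pics/top0.png'); s=cv2.imread('pics/side0.png')
f=lambda im,x,y,w,h,k:cv2.resize(im[y:y+h,x:x+w],None,fx=k,fy=k,interpolation=cv2.INTER_CUBIC)
a=f(t,250,165,50,30,16); cv2.imwrite('pics/d1.png',a)
b=np.hstack([f(t,310,160,24,24,16),f(s,300,185,24,24,16)]);cv2.imwrite('pics/d2.png',b)
b=np.hstack([f(s,325,212,24,32,16),f(t,388,222,24,32,16)]);cv2.imwrite('pics/d3.png',b)
E
```

```text
(no output)
```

View pics/d1.png

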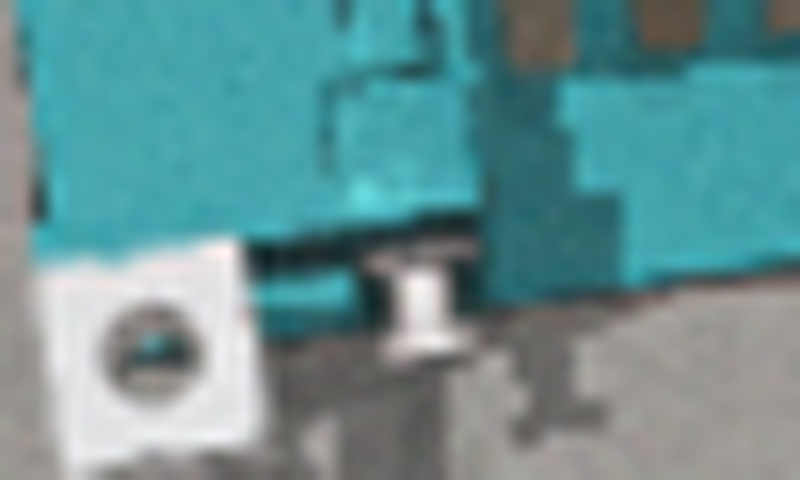

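View pics/d2.png

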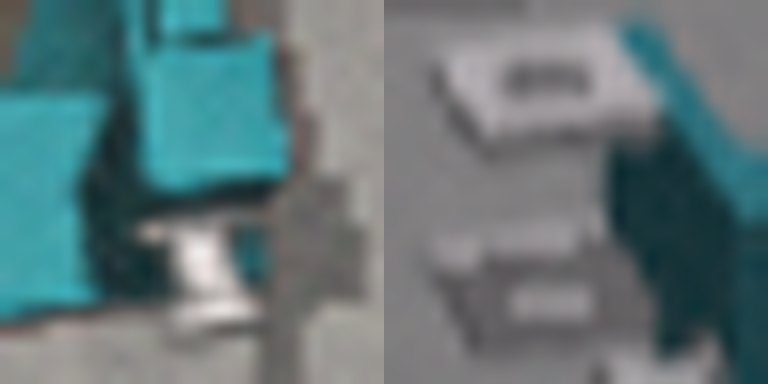

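View pics/d3.png

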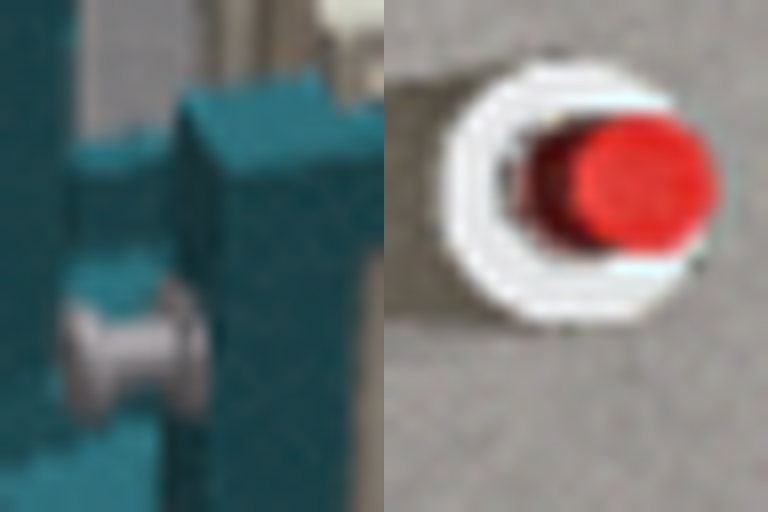

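```bash
cat > fit2.py <<'E'
import fit
from fit import *
D=lambda x,y,k,u,v:(x+(u+.5)/k-.5,y+(v+.5)/k-.5)
obs=[('top',(-16,110,140),D(250,165,16,152,352)),
('top',(-7,64,103),D(250,165,16,427,297)),('top',(-7,-64,103),D(310,160,16,205,270)),
('top',(12,-64,140),D(310,160,16,217,112)),('top',(12,64,140),D(250,165,16,410,143)),
('top',(223,64,140),D(235,80,5,144,81)),('top',(223,-64,140),D(235,80,5,380,47)),
('side',(-16,110,140),D(300,185,16,161,80)),
('side',(-7,-64,100),D(325,212,16,145,350)),
('side',(12,-64,140),D(325,212,16,268,127)),
('side',(223,-64,140),D(295,175,5.9,743,197)),('side',(223,64,140),D(295,175,5.9,602,72)),
('side',(-16.5,64,100),D(295,175,5.9,120,208))]
fit.obs=obs
def full(v):
    r=[]
    for n,P,uv in obs:
        o=v[3:6] if n=='top' else v[6:9]
        r+=list((proj(n,rackpts(v[:3],[P])+o)[0]-uv)/.4)
    return np.array(r+list(v[3:]/.002))
so=least_squares(full,np.r_[.586,-.0066,.15,np.zeros(6)]); p=so.x
print(p[:2],np.degrees(p[2]),p[3:]*1000); print(np.array(full(p)[:-6]).reshape(-1,2)*.4)
J=so.jac; C=np.linalg.inv(J.T@J); print('sd',np.sqrt(np.diag(C))[:3]*[1000,1000,57.3])
np.save('rack.npy',p)
for nm,P in dict(SL=(-7,64,100),SR=(-7,-64,100),EAR=(-16,110,140)).items(): print(nm,rackpts(p,[P]))
E
python3 fit2.py
```

```text
[ 0.586  -0.0069] 8.73405346655776 [ 0.2673  0.5674  0.7765 -0.2673 -0.5674 -1.3861]
[[ 0.0163  0.0647]
 [-0.2022 -0.4131]
 [ 0.226  -0.4818]
 [-0.2474  0.1494]
 [-0.3532  0.1957]
 [ 0.1849  0.3467]
 [ 0.4445  0.1503]
 [ 0.391   0.0626]
 [-0.0424  0.6615]
 [ 0.3509 -0.3115]
 [-0.2187 -0.1851]
 [-0.0262 -0.5419]
 [-0.4492  0.1227]]
sd [1.4788 1.7204 0.1518]
SL [[0.5694 0.0553 0.1   ]]
SR [[ 0.5888 -0.0712  0.1   ]]
EAR [[0.5535 0.0994 0.14  ]]
```

```bash
cat > bar.py <<'E'
from h import *
np.set_printoptions(precision=4,suppress=True)
D=lambda x,y,k,u,v:np.array((x+(u+.5)/k-.5,y+(v+.5)/k-.5))
v=np.load('rack.npy'); oT=v[3:6]; oS=v[6:9]
def tp(uv,z,n='top'):
    o=oT if n=='top' else oS
    return onplane(n,uv,z+o[2])-o
if __name__=='__main__':
    c=lambda u,w:D(165,205,8,u,w)
    im=cv2.imread('pics/top0.png')[205:255,165:255].astype(int); B,G,Rr=im[...,0],im[...,1],im[...,2]
    m=(Rr>140)&(G>140)&(B<110); ys,xs=np.nonzero(m); sel=xs>16
    # line: bar centre per column
    cols=[(x+165,ys[xs==x].mean()+205,(xs==x).sum()) for x in range(20,77) if (xs==x).any()]
    cols=np.array(cols); print(cols[::8])
    k=np.polyfit(cols[:,0],cols[:,1],1); print(k)
    e=tp((165+77.5,np.polyval(k,165+77.5)),.076); l=tp((190,np.polyval(k,190)),.076)
    d=(l-e)[:2]; d/=np.linalg.norm(d); print('yaw',np.degrees(np.arctan2(-d[0],d[1])),'end',e,'eye',tp(c(88,218),.076))
    eye=tp(c(88,218),.076)
    print('mid from end',e[:2]+.09*d,'from eye',eye[:2]-.096*d+.009*np.array([d[1],-d[0]]))
    print('rest corners',[tp(c(*q),.036) for q in((208,104),(535,95),(545,268),(212,278))])
    kt=tp(D(388,222,16,645-384,183),.142); pr=tp(D(388,222,16,580-384,193),.1); print('knob',kt,'prop',pr)
E
python3 bar.py
python3 - <<'E'
import cv2,numpy as np
s=cv2.imread('pics/side0.png')
f=lambda im,x,y,w,h,k:cv2.resize(im[y:y+h,x:x+w],None,fx=k,fy=k,interpolation=cv2.INTER_CUBIC)
cv2.imwrite('pics/d4.png',np.hstack([f(s,255,170,36,56,10),f(s,262,272,36,70,8)]))if 0 else cv2.imwrite('pics/d4.png',f(s,255,170,36,56,10)); cv2.imwrite('pics/d5.png',f(s,260,272,36,70,8))
E
```

```text
[[185.   228.     3.  ]
 [193.   227.5    4.  ]
 [201.   228.     3.  ]
 [209.   227.5    4.  ]
 [217.   227.     3.  ]
 [225.   229.75   4.  ]
 [233.   226.5    4.  ]
 [241.   226.     3.  ]]
[ -0.0306 233.9719]
yaw 2.2865060514880216 end [0.4498 0.1476 0.076 ] eye [0.4335 0.3339 0.076 ]
mid from end [0.4462 0.2375] from eye [0.4463 0.2383]
rest corners [array([0.4757, 0.3016, 0.036 ]), array([0.48  , 0.1836, 0.036 ]), array([0.418, 0.179, 0.036]), array([0.4132, 0.2987, 0.036 ])]
knob [ 0.4349 -0.2785  0.142 ] prop [ 0.4341 -0.2797  0.1   ]
```

View pics/d4.png

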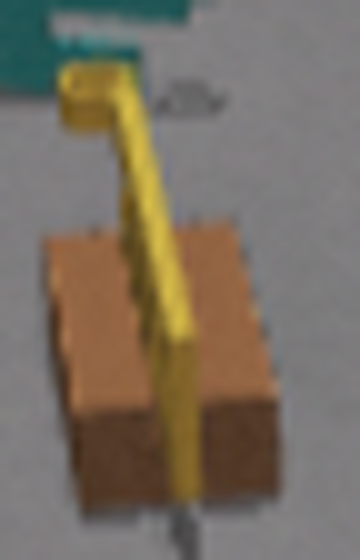

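View pics/d5.png

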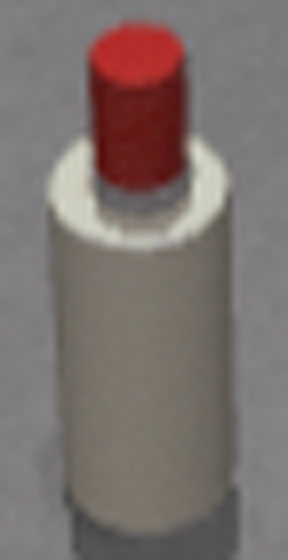

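```bash
cat > plan.py <<'E'
from h import *
from scipy.spatial.transform import Rotation as Ro
import json
def rot(yaw): return Ro.from_euler('z',yaw,degrees=True)*Ro.from_euler('x',-90,degrees=True)
def rows(wps,start=None,vmax=45,wmax=8):
    """wps: list of (x,y,z,yaw,mode) ; mode 'l' or 'a'(arc) ; optional vmax"""
    o=env.get_obs()
    P=np.array(o['tool_pos']) ; r=o['tool_rot']; R=Ro.from_euler('xyz',r,degrees=True); out=[]
    yaw=r[2]
    for w in wps:
        x,y,z,yw=w[:4]; mode=w[4]; vm=w[5] if len(w)>5 else vmax
        a0,a1=np.arctan2(P[1],P[0]),np.arctan2(y,x); r0,r1=np.hypot(P[0],P[1]),np.hypot(x,y)
        L=(np.linalg.norm([x-P[0],y-P[1],z-P[2]]) if mode=='l' else np.hypot(np.hypot(abs(a1-a0)*max(r0,r1),r1-r0),z-P[2]))*1000
        n=max(1,int(np.ceil(max(L/vm,abs(yw-yaw)/wmax)))); P0=P.copy(); y0=yaw
        for i in range(1,n+1):
            s=i/n
            if mode=='l': T=P0+(np.array([x,y,z])-P0)*s
            else:
                a=a0+(a1-a0)*s; rr=r0+(r1-r0)*s; T=np.array([rr*np.cos(a),rr*np.sin(a),P0[2]+(z-P0[2])*s])
            Rt=rot(y0+(yw-y0)*s)
            d=np.round(R.inv().apply(T-P)*1000,1); q=np.round((R.inv()*Rt).as_rotvec(degrees=True),1)
            P=P+R.apply(d/1000); R=R*Ro.from_rotvec(q,degrees=True); out.append([d.tolist(),q.tolist()])
        yaw=yw
    print(len(out),'end',P,R.as_euler('xyz',degrees=True))
    for i in range(0,len(out),12): print(json.dumps(out[i:i+12]).replace(' ',''))
    return out
E
python3 - <<'E'
from plan import *
from bar import tp,D
np.set_printoptions(precision=4,suppress=True)
print('side knob',tp(D(260,272,8,137,53),.142,'side'),'bar end',tp(D(255,170,10,180,335),.076,'side'))
rows([(.4463,.238,.18,2.3,'a')])
E
```

```text
side knob [ 0.4346 -0.2781  0.142 ] bar end [0.4499 0.1512 0.076 ]
26 end [0.4463 0.238  0.18  ] [-90.0044   0.0026   2.3155]
[[[-7.0,1.6,43.6],[0.0,-2.9,0.0]],[[-7.8,1.7,43.2],[0.0,-2.9,0.0]],[[-8.4,1.6,42.6],[0.0,-2.9,0.0]],[[-9.2,1.6,42.1],[0.0,-2.9,0.0]],[[-9.9,1.7,41.6],[0.0,-2.9,0.0]],[[-10.5,1.6,41.0],[0.0,-2.9,0.0]],[[-11.1,1.6,40.4],[0.0,-2.8,0.0]],[[-11.9,1.7,39.9],[0.0,-2.9,0.0]],[[-12.5,1.6,39.3],[0.0,-2.9,0.0]],[[-13.1,1.6,38.7],[0.0,-2.9,0.0]],[[-13.6,1.7,38.1],[0.0,-2.9,0.0]],[[-14.3,1.6,37.5],[0.0,-2.9,0.0]]]
[[[-14.8,1.6,36.9],[0.0,-2.9,0.0]],[[-15.3,1.7,36.2],[0.0,-2.9,0.0]],[[-15.9,1.6,35.6],[0.0,-2.9,0.0]],[[-16.3,1.7,35.0],[0.0,-2.9,0.0]],[[-16.8,1.6,34.4],[0.0,-2.9,-0.0]],[[-17.3,1.6,33.7],[0.0,-2.9,-0.0]],[[-17.8,1.7,33.0],[0.0,-2.8,-0.0]],[[-18.2,1.6,32.3],[0.0,-2.9,-0.0]],[[-18.6,1.6,31.7],[0.0,-2.9,-0.0]],[[-19.1,1.7,31.0],[0.0,-2.9,-0.0]],[[-19.4,1.6,30.4],[0.0,-2.9,-0.0]],[[-19.7,1.6,29.6],[0.0,-2.9,-0.0]]]
[[[-20.2,1.7,29.0],[0.0,-2.9,-0.0]],[[-20.4,1.6,28.3],[0.0,-2.9,-0.0]]]
```

Request:
carry_out --targets '[[[-7, 2, 43], [0, -3, 0]], [[-8, 2, 43], [0, -3, 0]], [[-8, 2, 43], [0, -3, 0]], [[-9, 2, 42], [0, -3, 0]], [[-10, 2, 42], [0, -3, 0]], [[-10, 2, 41], [0, -3, 0]], [[-11, 2, 40], [0, -3, 0]], [[-12, 2, 40], [0, -3, 0]], [[-12, 1, 39], [0, -3, 0]], [[-13, 1, 39], [0, -3, 0]], [[-14, 1, 38], [0, -3, 0]], [[-14, 1, 37], [0, -3, 0]]]' --jaw 0.6 --squeeze 30

```text
time_s: 2.5
tool_pos: [0.5196, -0.2555, 0.2027]
tool_rot: [-90.0, -0.0, -36.7]
force: [-0.4, -1.3, 0.2]
grip_width: 0.0518
```

```bash
python3 - <<'E'
from plan import *
rows([(.4463,.239,.15,2.3,'a')])
E
```

```text
13 end [0.44626472 0.23901895 0.15002992] [-9.00108428e+01 -2.97444097e-02  2.26630425e+00]
[[[-14.7,4.0,39.8],[-0.0,-3.0,0.0]],[[-15.3,4.1,39.1],[-0.0,-3.0,0.0]],[[-16.1,4.0,38.4],[-0.0,-3.0,0.0]],[[-16.8,4.1,37.6],[-0.0,-3.0,0.0]],[[-17.4,4.0,36.9],[-0.0,-3.0,0.0]],[[-18.0,4.1,36.1],[-0.0,-3.0,0.0]],[[-18.6,4.0,35.4],[0.0,-3.0,0.0]],[[-19.3,4.1,34.6],[0.0,-3.0,0.0]],[[-19.7,4.0,33.8],[0.0,-3.0,0.0]],[[-20.3,4.0,33.1],[0.0,-3.0,0.0]],[[-20.8,4.1,32.2],[0.0,-3.0,0.0]],[[-21.3,4.0,31.5],[0.0,-3.0,0.0]]]
[[[-21.8,4.0,30.6],[0.0,-3.0,0.0]]]
```

Request:
carry_out --targets '[[[-15, 4, 43], [0, -3.2, 0]], [[-16, 4, 42], [0, -3.2, 0]], [[-17, 4, 41], [0, -3.2, 0]], [[-18, 4, 41], [0, -3.2, 0]], [[-18, 4, 40], [0, -3.2, 0]], [[-19, 4, 39], [0, -3.2, 0]], [[-20, 4, 38], [0, -3.2, 0]], [[-21, 4, 37], [0, -3.2, 0]], [[-21, 4, 36], [0, -3.3, 0]], [[-22, 4, 35], [0, -3.3, 0]], [[-22, 4, 34], [0, -3.3, 0]], [[0, 0, 0], [0, 0, 0]]]'

```text
time_s: 3.7
tool_pos: [0.4756, 0.2083, 0.1586]
tool_rot: [-89.9, 0.1, -0.7]
force: [0.8, 0.2, 0.5]
grip_width: 0.052
```

```bash
python3 - <<'E'
from plan import *
rows([(.4463,.239,.12,2.3,'l'),(.4463,.239,.051,2.3,'l',40)])
snap('top','top1.png'); snap('side','side1.png')
a=cv2.imread('pics/top1.png')[180:280,130:265]; cv2.imwrite('pics/e1.png',cv2.resize(a,None,fx=5.9,fy=5.9,interpolation=cv2.INTER_CUBIC))
a=cv2.imread('pics/side1.png')[130:240,200:330]; cv2.imwrite('pics/e2.png',cv2.resize(a,None,fx=5.4,fy=5.4,interpolation=cv2.INTER_CUBIC))
E
```

```text
4 end [0.4462913  0.23896886 0.05095571] [-8.99769014e+01 -3.58072550e-02  2.25768473e+00]
[[[-14.8,19.4,15.1],[-0.1,-1.5,-0.1]],[[-14.4,19.3,15.6],[-0.0,-1.5,0.0]],[[-0.0,34.5,-0.0],[-0.0,-0.0,0.0]],[[-0.1,34.5,-0.1],[-0.0,-0.0,0.0]]]
```

View pics/e1.png

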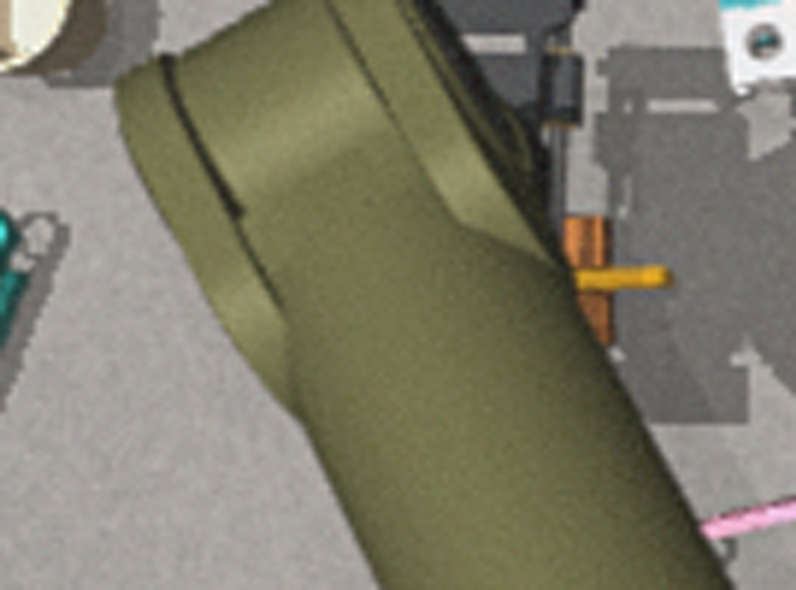

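View pics/e2.png

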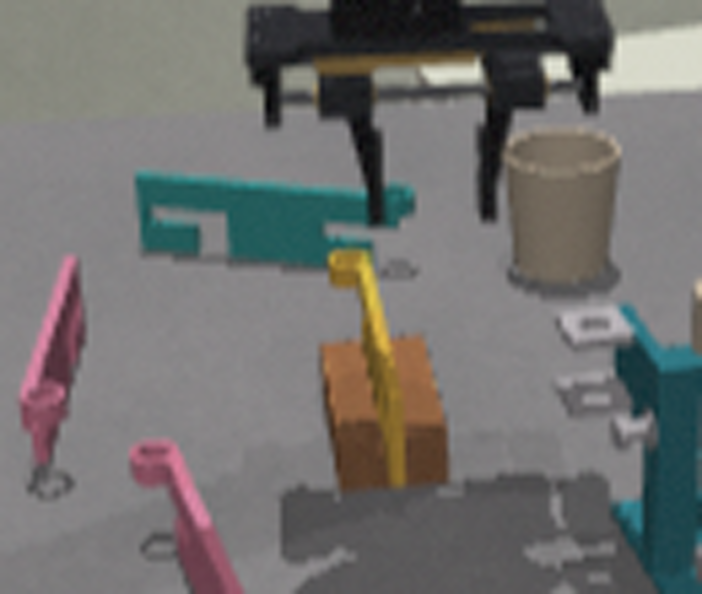

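```bash
python3 - <<'E'
from plan import *
from bar import oS
o=env.get_obs(); print(o['tool_pos'],proj('side',o['tool_pos']),proj('side',o['tool_pos']+oS))
E
```

```text
[0.4791 0.2025 0.1587] [[280.4376 169.3357]] [[280.3737 169.8463]]
```

Request:
carry_out --targets '[[[-15, 12, 15], [0, -1.5, 0]], [[-14.5, 12, 15.5], [0, -1.5, 0]], [[0, 30, 0], [0, 0, 0]], [[0, 33, 0], [0, 0, 0]], [[0, 20, 0], [0, 0, 0]], [[0, 0, 0], [0, 0, 0]]]'

```text
time_s: 4.4
tool_pos: [0.4467, 0.2316, 0.0481]
tool_rot: [-90.1, 0.4, 1.7]
force: [-0.4, -0.9, -0.3]
grip_width: 0.0522
```

```bash
python3 - <<'E'
from plan import *
rows([(.4463,.239,.051,2.3,'l')])
snap('side','side2.png')
a=cv2.imread('pics/side2.png')[130:240,200:330]; cv2.imwrite('pics/e3.png',cv2.resize(a,None,fx=5.4,fy=5.4,interpolation=cv2.INTER_CUBIC))
E
```

```text
1 end [0.44631902 0.23903331 0.05097553] [-8.99980393e+01  9.47643484e-04  2.27594529e+00]
[[[-0.2,-2.9,7.4],[0.1,-0.6,-0.4]]]
```

View pics/e3.png

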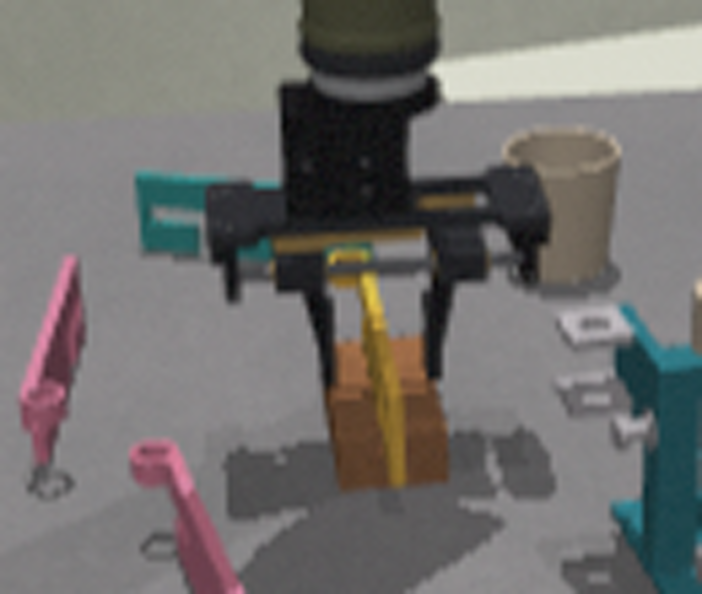

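Request:
carry_out --targets '[[[0, -3, 7], [0, -0.6, -0.4]], [[0, 0, 0], [0, 0, 0]], [[0, 0, 0], [0, 0, 0]]]'

```text
time_s: 4.75
tool_pos: [0.4508, 0.2405, 0.0559]
tool_rot: [-90.0, -0.5, 2.3]
force: [-0.7, 0.2, -0.0]
grip_width: 0.0522
```

Request:
carry_out --targets '[[[0, 0, 0], [0, 0, 0]], [[0, 0, 0], [0, 0, 0]], [[0, 0, 0], [0, 0, 0]], [[0, 0, 0], [0, 0, 0]], [[0, 0, 0], [0, 0, 0]], [[0, 0, 0], [0, 0, 0]], [[0, 0, 0], [0, 0, 0]], [[0, 0, 0], [0, 0, 0]]]' --jaw 0 --squeeze 45

```text
time_s: 5.55
tool_pos: [0.4493, 0.2396, 0.0544]
tool_rot: [-90.0, -0.3, 2.3]
force: [-1.9, -0.6, 1.0]
grip_width: 0.0075
```

Request:
carry_out --targets '[[[0, -10, 0], [0, 0, 0]], [[0, -30, 0], [0, 0, 0]], [[0, -40, 0], [0, 0, 0]], [[0, -40, 0], [0, 0, 0]], [[0, 0, 0], [0, 0, 0]], [[0, 0, 0], [0, 0, 0]]]'

```text
time_s: 6.15
tool_pos: [0.4495, 0.2393, 0.1748]
tool_rot: [-90.0, -0.5, 2.2]
force: [0.9, 0.2, -5.2]
grip_width: 0.008
```

```bash
python3 - <<'E'
from plan import *
o=env.get_obs(); print(o['tool_pos'],o['tool_rot'],o['force'],o['grip_width'])
snap('top','top3.png');snap('side','side3.png')
a=cv2.imread('pics/side3.png')[100:240,200:380]; cv2.imwrite('pics/e4.png',cv2.resize(a,None,fx=4,fy=4,interpolation=cv2.INTER_CUBIC))
a=cv2.imread('pics/top3.png')[150:280,130:300]; cv2.imwrite('pics/e5.png',cv2.resize(a,None,fx=4,fy=4,interpolation=cv2.INTER_CUBIC))
E
```

```text
[0.44946711 0.23931385 0.17483173] [-90.03805069  -0.49026672   2.19218276] [ 0.8721418   0.16569865 -5.22073091] 0.008012517474050527
```

View pics/e4.png

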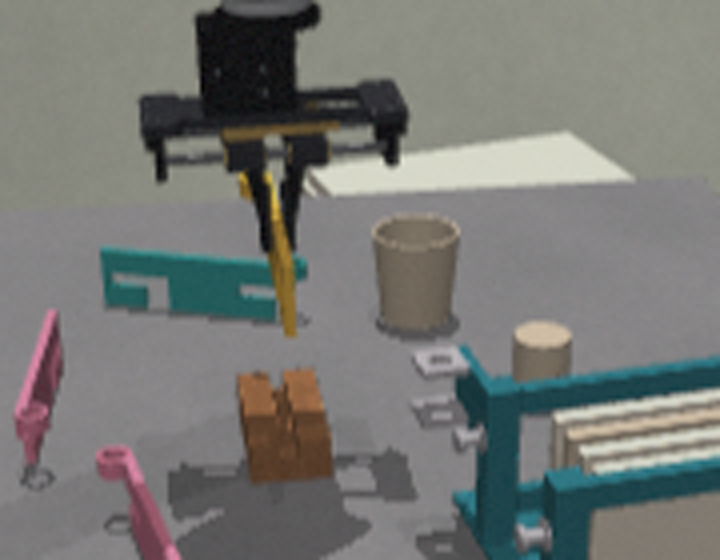

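View pics/e5.png

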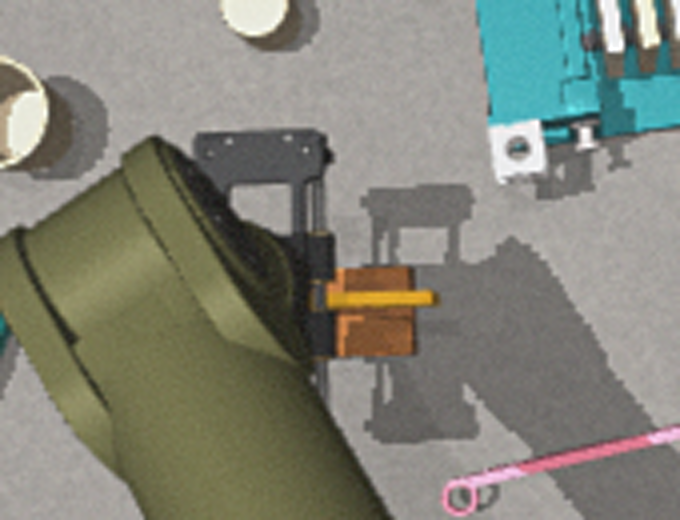

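```bash
python3 - <<'E'
from plan import *
from bar import tp,D
np.set_printoptions(precision=4,suppress=True)
im=cv2.imread('pics/top3.png').astype(int)[205:245,200:250]; B,G,R=im[...,0],im[...,1],im[...,2]
w=np.clip((R-B)/150.,0,1)*(G>110)
for y in range(16,24): print(y+205,im[y,32:44].tolist() if 0 else np.round((R-B)[y,30:44]))
for uv in((238.4,224.1),): print(tp(uv,.196))
s=D(200,100,4,290,335); print(tp(s,.1404,'side'))  # lower front edge corner of end
E
```

```text
221 [81 80 52 25  0  1  8  2  1  3  7  4  4  8]
222 [104 106  89  73  55  64  76  66  17   6   4   4   5   6]
223 [175 174 172 180 176 177 177 162  66  37   7   2   7   3]
224 [175 174 178 180 180 182 182 168  80  51  14   6   9   8]
225 [173 174 174 177 169 165 162 152  77  50  22   2   6   6]
226 [89 89 96 89 74 70 60 54 42 38 20  6  7  8]
227 [81 78 77 34  3 -1 -1  0  4  5  5  4  5  8]
228 [78 77 75 41  8  3  1  4  7  4  7  8  7  8]
[0.4518 0.1467 0.196 ]
[0.4509 0.1514 0.1404]
```

```bash
python3 - <<'E'
from plan import *
from fit import rackpts
p=np.load('rack.npy')
a=rackpts(p,[(-45,-28,0),(-7,-28,0)])[:,:2]; print(a)
rows([(a[0,0],a[0,1],.2,8.7,'l',40)])
E
```

```text
[[ 0.5458 -0.0414]
 [ 0.5833 -0.0356]]
8 end [ 0.5458 -0.0414  0.2   ] [-89.9912  -0.0337   8.7042]
[[[10.9,-3.3,-35.5],[0.1,-0.8,0.2]],[[10.3,-3.4,-35.5],[-0.0,-0.8,0.0]],[[9.9,-3.4,-35.8],[-0.0,-0.8,0.0]],[[9.4,-3.4,-35.8],[-0.0,-0.8,0.0]],[[8.9,-3.5,-36.0],[-0.0,-0.9,0.0]],[[8.3,-3.4,-36.2],[-0.0,-0.8,0.0]],[[7.8,-3.4,-36.2],[-0.0,-0.8,0.0]],[[7.3,-3.4,-36.4],[-0.0,-0.8,0.0]]]
```

Request:
carry_out --targets '[[[5, -4, -18], [0, -0.4, 0.5]], [[11, -4, -35], [0, -0.8, 0]], [[10, -4, -36], [0, -0.8, 0]], [[10, -4, -36], [0, -0.8, 0]], [[9, -3, -36], [0, -0.8, 0]], [[9, -3, -36], [0, -0.8, 0]], [[8, -3, -36], [0, -0.8, 0]], [[7, 0, -36], [0, -0.8, 0]], [[3, 0, -18], [0, -0.4, 0]], [[0, 0, 0], [0, 0, 0]], [[0, 0, 0], [0, 0, 0]], [[0, 0, 0], [0, 0, 0]]]'

```text
time_s: 7.45
tool_pos: [0.5453, -0.0384, 0.1982]
tool_rot: [-89.9, 0.2, 8.7]
force: [-0.3, 0.2, -4.4]
grip_width: 0.0078
```

```bash
python3 - <<'E'
from plan import *
from fit import rackpts
o=env.get_obs(); print(o['tool_pos'],o['tool_rot'],o['force'],o['grip_width'])
p=np.load('rack.npy')
a=rackpts(p,[(-7,-28,0)])[0]; 
rows([(a[0]-.001,a[1]-.0,.17,8.7,'l',20)])
snap('top','top4.png');snap('side','side4.png')
a=cv2.imread('pics/side4.png')[110:260,260:430]; cv2.imwrite('pics/e6.png',cv2.resize(a,None,fx=4,fy=4,interpolation=cv2.INTER_CUBIC))
a=cv2.imread('pics/top4.png')[130:270,220:360]; cv2.imwrite('pics/e7.png',cv2.resize(a,None,fx=4.2,fy=4.2,interpolation=cv2.INTER_CUBIC))
E
```

```text
[ 0.5453 -0.0384  0.1982] [-89.904    0.2173   8.7428] [-0.3107  0.2403 -4.443 ] 0.007762337741329835
3 end [ 0.5824 -0.0356  0.17  ] [-90.004    0.0173   8.7427]
[[[12.4,9.4,-1.0],[-0.1,0.0,-0.2]],[[12.3,9.4,-1.0],[0.0,0.0,-0.0]],[[12.4,9.4,-0.9],[0.0,0.0,-0.0]]]
```

View pics/e6.png

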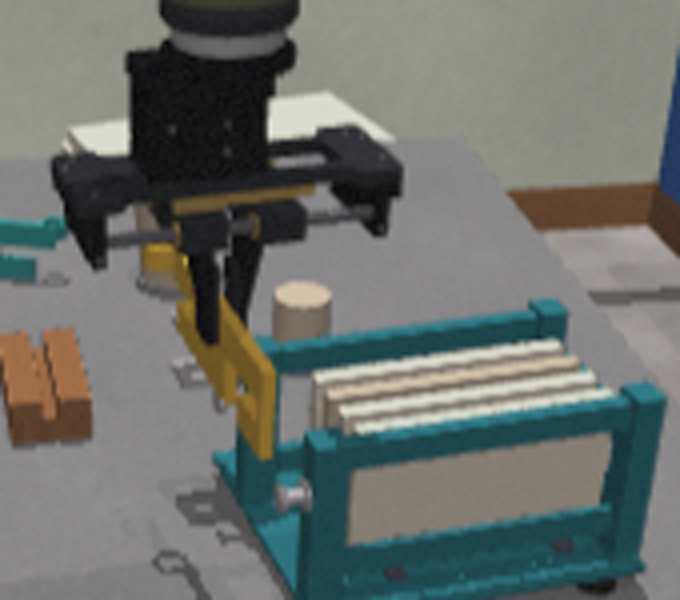

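View pics/e7.png

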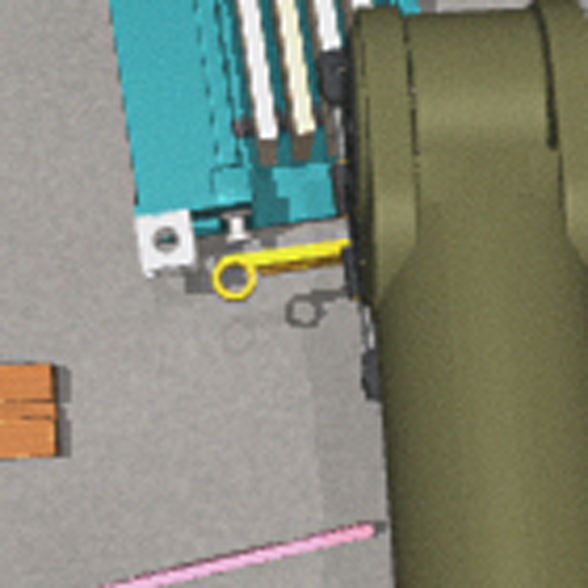

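```bash
python3 - <<'E'
from plan import *
from fit import rackpts
from bar import tp,D,oT,oS
np.set_printoptions(precision=4,suppress=True)
p=np.load('rack.npy')
def inrack(X):
    c,s=np.cos(p[2]),np.sin(p[2]); d=X[:2]-p[:2]; return np.array([c*d[0]+s*d[1],-s*d[0]+c*d[1],X[2]])*1000
o=env.get_obs(); print('tcp in rack',inrack(o['tool_pos']))
eye=tp(D(220,130,4.2,235,277),.2197); print('eye in rack',inrack(eye))
# bar dims in bar frame
T=rackpts(p,[(0,0,0)])
for n,of in(('side',oS),('top',oT)):
    for nm,P in dict(endtopfront=(-4,-90,28),endtopback=(4,-90,28),endbotfront=(-4,-90,-28),endbotback=(4,-90,-28),eye=(-9,96,28),mouthL=(-4,-24,-28),mouthR=(-4,-48,-28)).items():
        b=inrack(o['tool_pos'])+np.array([0,0,-6.4]); X=rackpts(p,[b+np.array(P)])+of
        uv=proj(n,X)[0]; w,k=((260,110),4) if n=='side' else ((220,130),4.2)
        print(n,nm,(uv-w+.5)*k-.5)
im=cv2.imread('pics/side4.png')[185:235,285:345]; cv2.imwrite('pics/e8.png',cv2.resize(im,None,fx=12,fy=12,interpolation=cv2.INTER_CUBIC))
E
```

```text
tcp in rack [-44.62   -25.1522 198.9839]
eye in rack [-54.5593  70.3355 219.7   ]
side endtopfront [264.4233 373.5629]
side endtopback [278.2442 371.6911]
side endbotfront [261.2864 460.1864]
side endbotback [274.694  458.2284]
side eye [164.6346 241.829 ]
side mouthL [226.226  404.6221]
side mouthR [238.501  424.0758]
top endtopfront [550.0128 220.9249]
top endtopback [547.8979 207.3763]
top endbotfront [535.1381 233.717 ]
top endbotback [533.139  220.8594]
top eye [233.8753 275.3695]
top mouthL [428.1928 249.2019]
top mouthR [467.0657 243.5734]
```

View pics/e8.png

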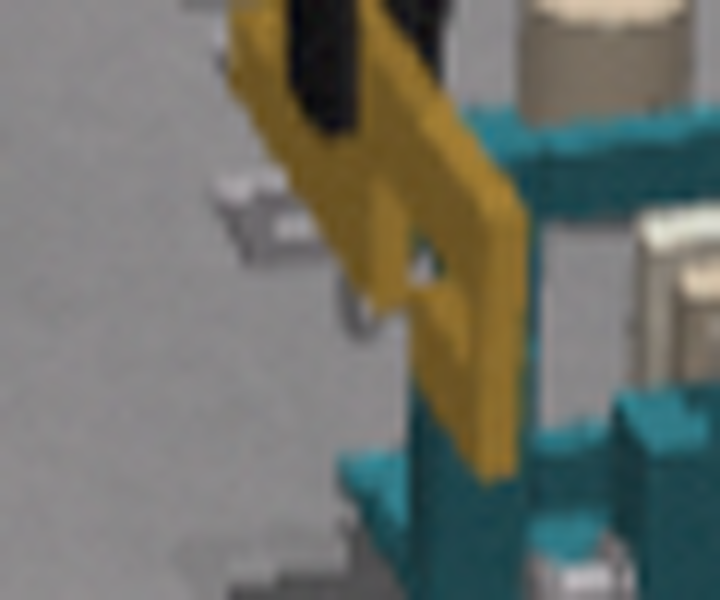

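Request:
carry_out --targets '[[[8, 6, -0.5], [-0.1, 0, -0.2]], [[11, 8, -0.5], [0, 0, 0]], [[11, 8, -0.5], [0, 0, 0]], [[9, 6, -1], [0, 0, 0]], [[0, 0, 0], [0, 0, 0]], [[0, 0, 0], [0, 0, 0]], [[0, 0, 0], [0, 0, 0]]]'

```text
time_s: 8.25
tool_pos: [0.585, -0.0367, 0.1718]
tool_rot: [-90.1, -0.1, 8.6]
force: [0.0, -1.0, -4.6]
grip_width: 0.0078
```

```bash
cat > chk.py <<'E'
from plan import *
from fit import rackpts
from bar import tp,D,oT,oS
np.set_printoptions(precision=4,suppress=True)
p=np.load('rack.npy')
def inrack(X):
    c,s=np.cos(p[2]),np.sin(p[2]); d=X[:2]-p[:2]; return np.array([c*d[0]+s*d[1],-s*d[0]+c*d[1],X[2]])*1000
def look(tag,ws=(285,170,345,220),wt=(245,160,305,210),k=6):
    o=env.get_obs(); print(o['time_s'],'tcp rack',inrack(o['tool_pos']),o['tool_rot'],o['force'],o['grip_width'])
    a=snap('side','s'+tag+'.png')[:,:,::-1]; b=snap('top','t'+tag+'.png')[:,:,::-1]
    f=lambda im,w:cv2.resize(im[w[1]:w[3],w[0]:w[2]],None,fx=k,fy=k,interpolation=cv2.INTER_CUBIC)
    cv2.imwrite('pics/z'+tag+'.png',np.hstack([f(a,ws),f(b,wt)]))
E
python3 -c "
from chk import *
look('5')"
```

```text
8.25 tcp rack [ -5.5138 -29.3206 171.785 ] [-90.1113  -0.1071   8.6286] [ 0.0202 -1.0201 -4.5605] 0.007808355595437922
```

View pics/z5.png

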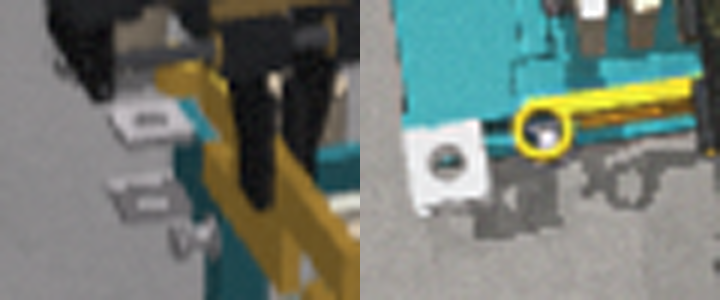

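```bash
python3 -c "
from chk import *
print(inrack(tp(D(245,160,6,182,128),.1934)))
a=cv2.imread('pics/s5.png')[170:250,295:375]; cv2.imwrite('pics/z5b.png',cv2.resize(a,None,fx=7,fy=7,interpolation=cv2.INTER_CUBIC))
b=inrack(env.get_obs()['tool_pos'])+np.array([-1.3,-.3,-6.4])
for P in ((-4,-90,28),(4,-90,28),(-4,-90,-28),(4,-90,-28)):
    print(P,(proj('side',rackpts(p,[b+np.array(P)])+oS)[0]-[295,170]+.5)*7)
"
```

```text
[-14.8512  66.6803 193.4   ]
(-4, -90, 28) [333.0186 300.1003]
(4, -90, 28) [356.5702 296.7754]
(-4, -90, -28) [324.2193 447.0362]
(4, -90, -28) [347.0848 443.5723]
```

View pics/z5b.png

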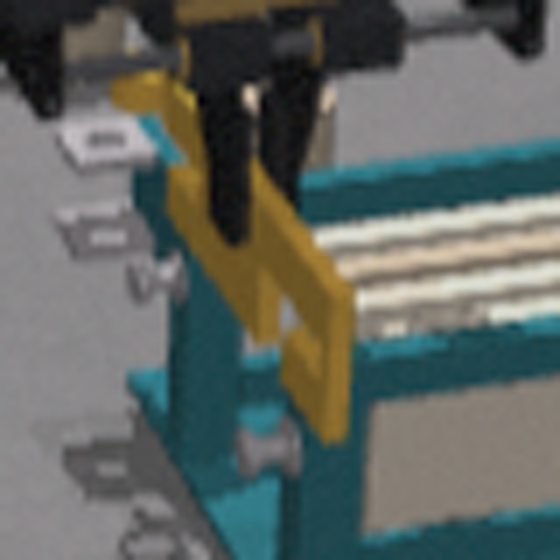

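Request:
carry_out --targets '[[[-0.5, 8, 1.3], [0.1, 0, 0.1]], [[0, 10, 0], [0, 0, 0]], [[0, 8, 0], [0, 0, 0]], [[0, 5, 0], [0, 0, 0]], [[0, 3, 0], [0, 0, 0]], [[0, 3, 0], [0, 0, 0]], [[0, 0, 0], [0, 0, 0]], [[0, 0, 0], [0, 0, 0]]]'

```text
time_s: 9.15
tool_pos: [0.5846, -0.0355, 0.1347]
tool_rot: [-90.0, -0.0, 8.6]
force: [-0.5, 0.5, -4.9]
grip_width: 0.0074
```

```bash
python3 -c "
from chk import *
look('6',ws=(295,180,365,260),wt=(245,160,305,240))"
```

```text
9.15 tcp rack [ -5.6872 -28.1063 134.7149] [-90.0011  -0.0238   8.6248] [-0.4806  0.4939 -4.8858] 0.007420077636596173
```

View pics/z6.png

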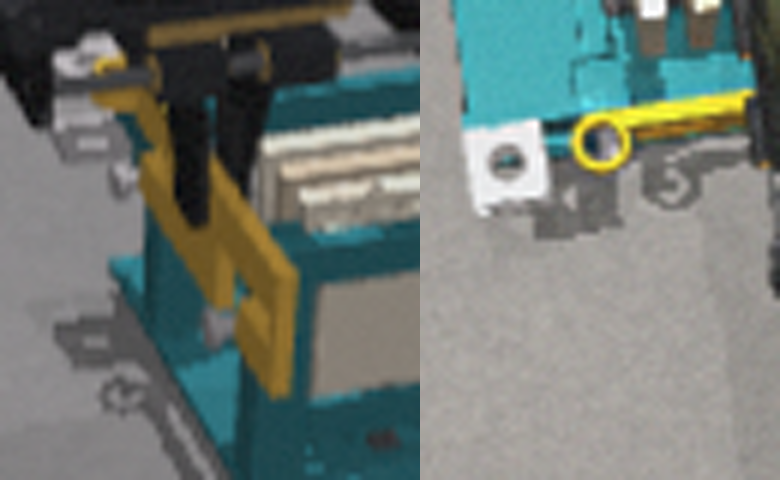

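Request:
carry_out --targets '[[[0, 5, 0], [0, 0, 0]], [[0, 5, 0], [0, 0, 0]], [[0, 5, 0], [0, 0, 0]], [[0, 5, 0], [0, 0, 0]], [[0, 0, 0], [0, 0, 0]]]'

```text
time_s: 9.75
tool_pos: [0.5836, -0.0356, 0.1133]
tool_rot: [-90.0, 0.1, 8.6]
force: [-0.4, 0.3, -4.4]
grip_width: 0.0078
```

Request:
carry_out --targets '[[[0, 3, 0], [0, 0, 0]], [[0, 2, 0], [0, 0, 0]], [[0, 0, 0], [0, 0, 0]], [[0, 0, 0], [0, 0, 0]]]'

```text
time_s: 10.15
tool_pos: [0.5845, -0.0356, 0.1096]
tool_rot: [-90.0, -0.0, 8.6]
force: [-0.6, 0.5, -4.8]
grip_width: 0.0077
```

```bash
python3 -c "
from chk import *
look('7',ws=(295,180,365,260),wt=(245,160,305,240))"
```

```text
10.15 tcp rack [ -5.8284 -28.1408 109.5612] [-90.0007  -0.0082   8.6192] [-0.5659  0.4827 -4.8226] 0.00774348986482454
```

View pics/z7.png

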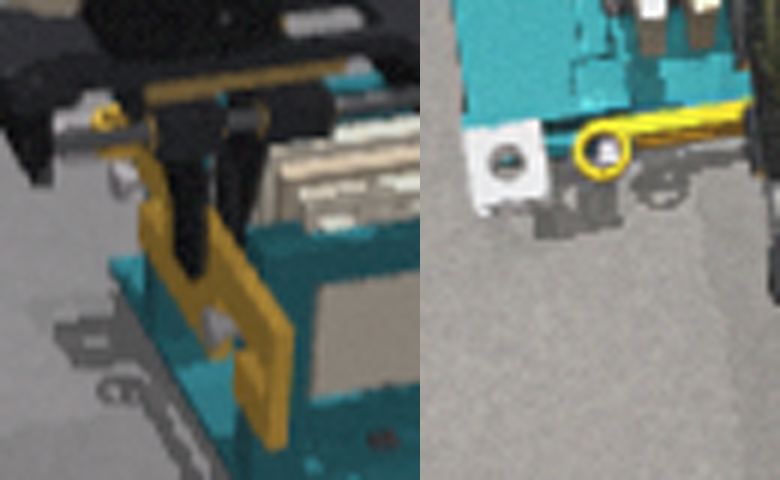

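Request:
carry_out --targets '[[[0, 1, 0], [0, 0, 0]], [[0, 1, 0], [0, 0, 0]], [[0, 0, 0], [0, 0, 0]], [[0, 0, 0], [0, 0, 0]]]'

```text
time_s: 10.65
tool_pos: [0.5844, -0.0356, 0.1074]
tool_rot: [-90.0, 0.0, 8.6]
force: [-0.3, 0.3, -5.5]
grip_width: 0.0081
```

Request:
carry_out --targets '[[[0, 1, 0], [0, 0, 0]], [[0, 0, 0], [0, 0, 0]], [[0, 0, 0], [0, 0, 0]]]'

```text
time_s: 10.95
tool_pos: [0.5845, -0.0356, 0.1065]
tool_rot: [-90.0, 0.0, 8.6]
force: [-0.4, -0.1, -4.6]
grip_width: 0.0076
```

Request:
carry_out --targets '[[[0, 0, 3], [0, 0, 0]], [[0, 0, 4], [0, 0, 0]], [[0, 0, 4], [0, 0, 0]], [[0, 0, 4], [0, 0, 0]], [[0, 0, 0], [0, 0, 0]]]'

```text
time_s: 11.45
tool_pos: [0.582, -0.0194, 0.1065]
tool_rot: [-90.0, -0.0, 8.7]
force: [-0.4, 0.2, -4.4]
grip_width: 0.0076
```

```bash
python3 -c "
from chk import *
look('8',ws=(295,180,365,260),wt=(245,160,305,240))"
```

```text
11.45 tcp rack [ -5.8201 -11.7851 106.534 ] [-89.965   -0.0008   8.7099] [-0.3858  0.186  -4.3515] 0.0076215742995585775
```

View pics/z8.png

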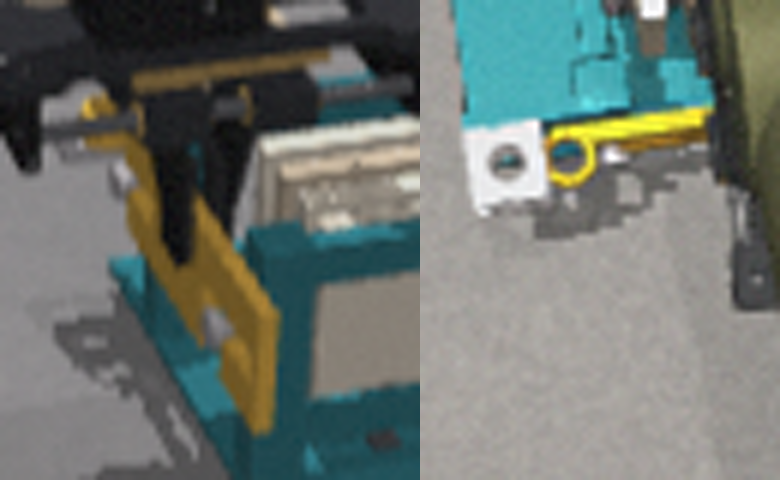

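Request:
carry_out --targets '[[[0, 0, 4], [0, 0, 0]], [[0, 0, 4], [0, 0, 0]], [[0, 0, 4], [0, 0, 0]], [[0, 0, 4], [0, 0, 0]], [[0, 0, 3], [0, 0, 0]], [[0, 0, 0], [0, 0, 0]]]'

```text
time_s: 12.15
tool_pos: [0.5792, -0.0011, 0.1065]
tool_rot: [-90.0, -0.0, 8.7]
force: [0.0, -0.1, -4.5]
grip_width: 0.0079
```

Request:
carry_out --targets '[[[0, 0, 2], [0, 0, 0]], [[0, 0, 2], [0, 0, 0]], [[0, 0, 0], [0, 0, 0]]]'

```text
time_s: 12.45
tool_pos: [0.5787, 0.0024, 0.1065]
tool_rot: [-90.0, 0.0, 8.6]
force: [0.5, -0.3, -3.9]
grip_width: 0.0076
```

```bash
python3 -c "
from chk import *
look('9',ws=(295,180,365,260),wt=(245,160,305,240))"
```

```text
12.45 tcp rack [ -5.8388  10.3107 106.4605] [-89.9814   0.0025   8.6431] [ 0.5059 -0.2517 -3.9297] 0.0076190468885477215
```

View pics/z9.png

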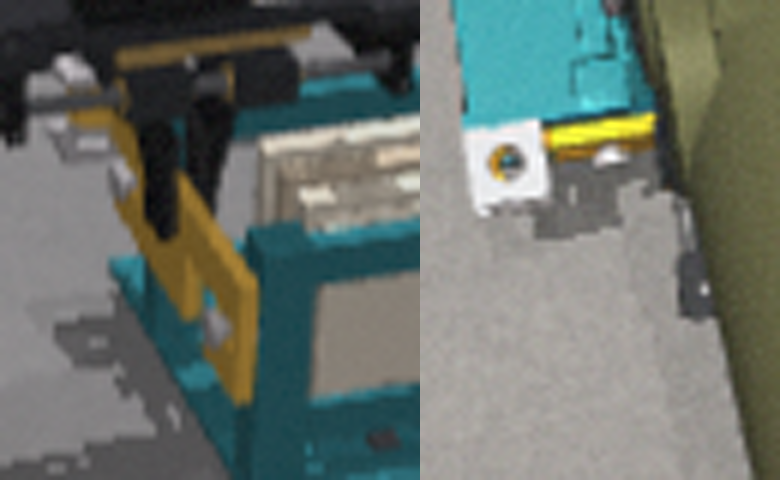

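Request:
carry_out --targets '[[[0, 0, 2], [0, 0, 0]], [[0, 0, 1], [0, 0, 0]], [[0, 0, 0], [0, 0, 0]]]'

```text
time_s: 12.85
tool_pos: [0.5782, 0.0053, 0.1065]
tool_rot: [-90.0, 0.0, 8.6]
force: [0.9, 0.7, -4.3]
grip_width: 0.0078
```

Request:
carry_out --targets '[[[0, 0, 1], [0, 0, 0]], [[0, 0, 0], [0, 0, 0]]]'

```text
time_s: 13.05
tool_pos: [0.5781, 0.0061, 0.1065]
tool_rot: [-90.0, 0.0, 8.6]
force: [-0.0, 0.4, -4.8]
grip_width: 0.0074
```

Request:
carry_out --targets '[[[0, 0, 1], [0, 0, 0]], [[0, 0, 0], [0, 0, 0]]]'

```text
time_s: 13.25
tool_pos: [0.578, 0.0066, 0.1065]
tool_rot: [-90.0, 0.0, 8.6]
force: [0.9, -0.7, -4.5]
grip_width: 0.0078
```

Request:
carry_out --targets '[[[0, 0, 1], [0, 0, 0]], [[0, 0, 0], [0, 0, 0]]]'

```text
time_s: 13.45
tool_pos: [0.578, 0.0067, 0.1065]
tool_rot: [-90.1, -0.0, 8.6]
force: [0.5, -3.0, -5.4]
grip_width: 0.0076
```

Request:
carry_out --targets '[[[0, 0, 1], [0, 0, 0]], [[0, 0, 0], [0, 0, 0]]]'

```text
time_s: 13.65
tool_pos: [0.578, 0.0067, 0.1065]
tool_rot: [-90.1, -0.0, 8.5]
force: [0.6, -5.2, -5.9]
grip_width: 0.0074
```

```bash
python3 -c "
from chk import *
look('10',ws=(295,180,365,260),wt=(245,160,305,240))"
```

```text
13.65 tcp rack [ -5.8451  14.6166 106.471 ] [-90.1464  -0.0037   8.5354] [ 0.6338 -5.1826 -5.8893] 0.007376556141211348
```

View pics/z10.png

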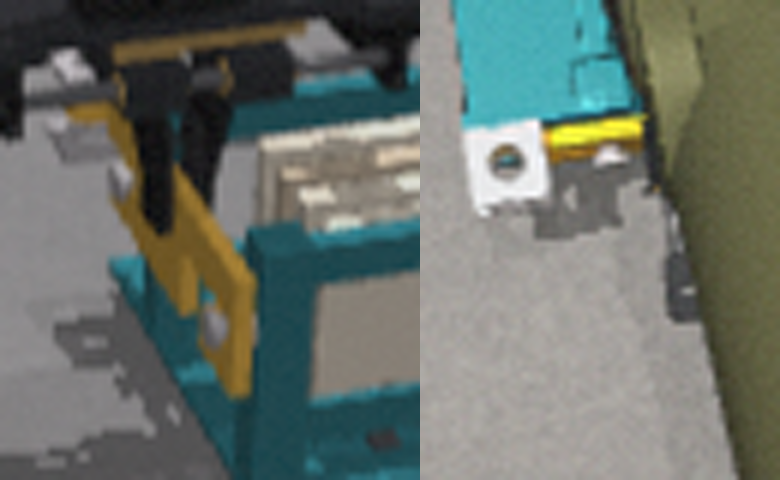

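Request:
carry_out --targets '[[[0, 1, -1], [0, 0, 0]], [[0, 0, 0], [0, 0, 0]]]'

```text
time_s: 13.95
tool_pos: [0.5781, 0.0067, 0.1063]
tool_rot: [-90.1, -0.0, 8.6]
force: [-1.6, -5.1, 1.9]
grip_width: 0.0078
```

Request:
carry_out --targets '[[[0, 1, 0], [0, 0, 0]], [[0, 0, 0], [0, 0, 0]]]'

```text
time_s: 14.15
tool_pos: [0.5781, 0.0067, 0.1062]
tool_rot: [-90.1, -0.0, 8.6]
force: [-3.6, -5.1, 6.6]
grip_width: 0.0077
```

Request:
carry_out --targets '[[[0, 0.5, 0], [0, 0, 0]], [[0, 0, 0], [0, 0, 0]]]'

```text
time_s: 14.35
tool_pos: [0.5781, 0.0067, 0.1061]
tool_rot: [-90.1, -0.0, 8.6]
force: [-4.6, -5.9, 9.4]
grip_width: 0.0075
```

Request:
carry_out --targets '[[[0, -2, 0], [0, 0, 0]], [[0, 0, 0], [0, 0, 0]], [[0, 0, 0], [0, 0, 0]], [[0, 0, 0], [0, 0, 0]], [[0, 0, 0], [0, 0, 0]], [[0, 0, 0], [0, 0, 0]]]' --jaw 0.35

```text
time_s: 14.95
tool_pos: [0.5778, 0.0082, 0.1058]
tool_rot: [-90.0, 0.0, 8.6]
force: [0.0, 0.7, -0.1]
grip_width: 0.0301
```

```bash
python3 -c "
from chk import *
look('11',ws=(295,180,365,260),wt=(245,160,305,240))"
```

```text
14.95 tcp rack [ -5.8234  16.1323 105.8415] [-89.9775   0.0093   8.6337] [ 0.0112  0.6501 -0.103 ] 0.03014460611549692
```

View pics/z11.png

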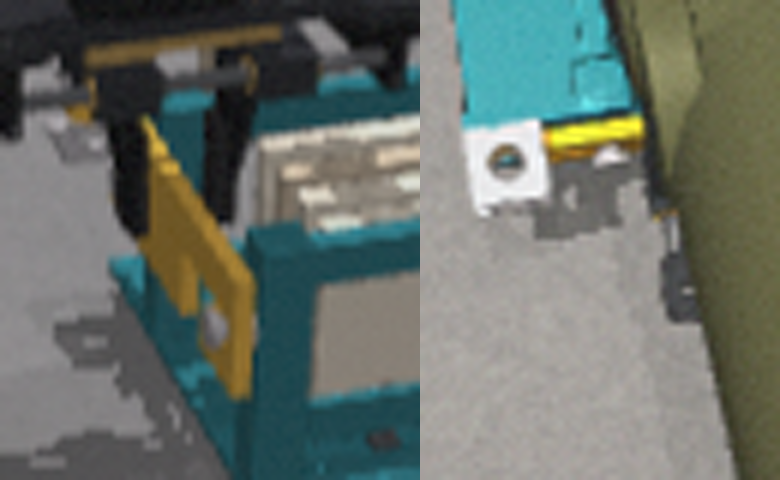

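Request:
carry_out --targets '[[[0, -20, 0], [0, 0, 0]], [[0, -30, 0], [0, 0, 0]], [[0, -40, 0], [0, 0, 0]], [[0, -25, 0], [0, 0, 0]], [[0, 0, 0], [0, 0, 0]], [[0, 0, 0], [0, 0, 0]]]'

```text
time_s: 15.65
tool_pos: [0.5779, 0.0079, 0.2211]
tool_rot: [-90.0, -0.0, 8.6]
force: [-0.4, 0.2, -0.8]
grip_width: 0.0306
```

```bash
python3 -c "
from chk import *
rows([(.4355,-.2784,.20,-20,'l',40)])"
```

```text
9 end [ 0.4355 -0.2784  0.2   ] [-89.9986  -0.0418 -19.9837]
[[[-20.4,2.3,-29.1],[0.0,3.2,0.0]],[[-18.8,2.4,-30.2],[0.0,3.2,0.0]],[[-17.0,2.3,-31.1],[0.0,3.1,0.0]],[[-15.4,2.4,-32.1],[0.0,3.2,0.0]],[[-13.5,2.3,-32.8],[0.0,3.2,0.0]],[[-11.7,2.4,-33.6],[0.0,3.2,0.0]],[[-9.7,2.3,-34.2],[0.0,3.2,0.0]],[[-7.9,2.3,-34.6],[0.0,3.1,0.0]],[[-6.0,2.4,-35.0],[-0.0,3.2,0.0]]]
```

Request:
carry_out --targets '[[[-20, 2, -29], [0, 3.2, 0]], [[-19, 2, -30], [0, 3.2, 0]], [[-17, 2, -31], [0, 3.2, 0]], [[-15, 2, -32], [0, 3.2, 0]], [[-14, 2, -33], [0, 3.2, 0]], [[-12, 2, -34], [0, 3.2, 0]], [[-10, 2, -34], [0, 3.2, 0]], [[-8, 2, -34], [0, 3.2, 0]], [[-6, 2, -35], [0, 3.2, 0]], [[0, 0, 0], [0, 0, 0]], [[0, 0, 0], [0, 0, 0]], [[0, 0, 0], [0, 0, 0]]]' --jaw 0.65

```text
time_s: 16.85
tool_pos: [0.4346, -0.2759, 0.202]
tool_rot: [-89.9, 0.1, -20.1]
force: [-0.0, 0.6, 0.8]
grip_width: 0.0563
```

```bash
python3 -c "
from chk import *
rows([(.4355,-.2784,.15,-20,'l',40)])
look('12',ws=(240,230,310,350),wt=(240,140,310,260),k=5)"
```

```text
2 end [ 0.4355 -0.2784  0.15  ] [-90.033   -0.0097 -19.971 ]
[[[0.9,26.0,-1.1],[-0.1,-0.0,-0.1]],[[0.8,26.0,-1.0],[0.0,-0.1,0.0]]]
16.85 tcp rack [-190.4441 -242.8811  202.012 ] [-89.933    0.0903 -20.071 ] [-0.003   0.5781  0.8007] 0.056325243536610496
```

View pics/z12.png

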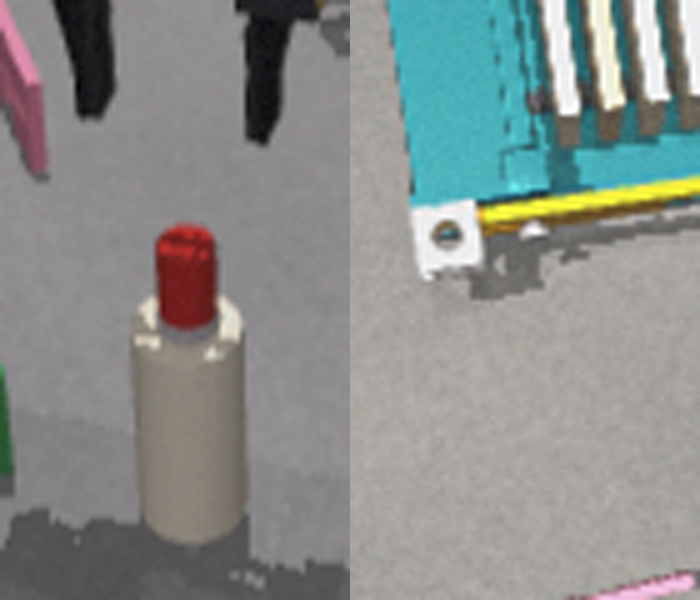

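Request:
carry_out --targets '[[[1, 20, -1], [-0.1, 0, -0.1]], [[1, 25, -1], [0, 0, 0]], [[0, 20, 0], [0, 0, 0]], [[0, 15, 0], [0, 0, 0]], [[0, 9, 0], [0, 0, 0]], [[0, 0, 0], [0, 0, 0]], [[0, 0, 0], [0, 0, 0]], [[0, 0, 0], [0, 0, 0]]]'

```text
time_s: 17.75
tool_pos: [0.4365, -0.2802, 0.115]
tool_rot: [-90.1, -0.2, -20.2]
force: [-0.5, -1.1, 0.4]
grip_width: 0.0567
```

```bash
python3 -c "
from chk import *
look('13',ws=(240,230,310,350),wt=(360,180,430,300),k=5)"
```

```text
17.75 tcp rack [-189.2878 -247.4845  115.0073] [-90.1253  -0.1967 -20.1631] [-0.5471 -1.1371  0.3939] 0.056657549355081646
```

View pics/z13.png

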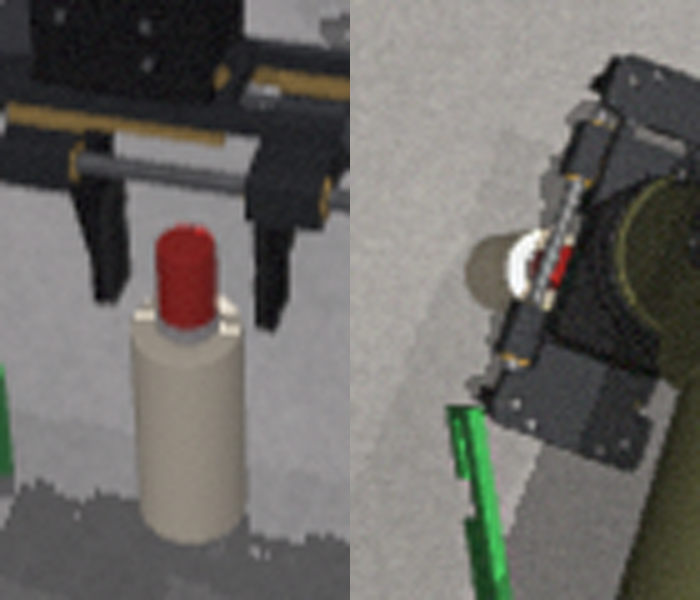

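Request:
carry_out --targets '[[[-1, 4, 1], [0.1, 0, 0.2]], [[0, 3, 0], [0, 0, 0]], [[0, 0, 0], [0, 0, 0]], [[0, 0, 0], [0, 0, 0]]]'

```text
time_s: 18.25
tool_pos: [0.435, -0.2786, 0.1068]
tool_rot: [-90.0, 0.1, -20.2]
force: [0.5, 0.3, -0.4]
grip_width: 0.0567
```

Request:
carry_out --targets '[[[0, 0, 0], [0, 0, 0]], [[0, 0, 0], [0, 0, 0]], [[0, 0, 0], [0, 0, 0]], [[0, 0, 0], [0, 0, 0]], [[0, 0, 0], [0, 0, 0]], [[0, 0, 0], [0, 0, 0]], [[0, 0, 0], [0, 0, 0]]]' --jaw 0 --squeeze 25

```text
time_s: 18.95
tool_pos: [0.4351, -0.2787, 0.107]
tool_rot: [-90.0, 0.1, -20.2]
force: [0.9, 0.1, -0.9]
grip_width: 0.0236
```

Request:
carry_out --targets '[[[0, -5, 0], [0, 0, 0]], [[0, -15, 0], [0, 0, 0]], [[0, -20, 0], [0, 0, 0]], [[0, -20, 0], [0, 0, 0]], [[0, -30, 0], [0, 0, 0]], [[0, -40, 0], [0, 0, 0]], [[0, -20, 0], [0, 0, 0]], [[0, 0, 0], [0, 0, 0]], [[0, 0, 0], [0, 0, 0]]]'

```text
time_s: 19.85
tool_pos: [0.4351, -0.2786, 0.2564]
tool_rot: [-90.0, 0.1, -20.2]
force: [0.6, -0.1, -2.0]
grip_width: 0.0234
```

```bash
python3 -c "
from chk import *
look('14',ws=(240,180,310,350),wt=(360,150,430,320),k=3.5)
e=rackpts(p,[(-16,110,0)])[0]; print(e)
rows([(e[0]+.001,e[1],.27,-20,'a',40)])"
```

```text
19.85 tcp rack [-190.3894 -245.7062  256.4134] [-89.9981   0.1314 -20.1768] [ 0.6262 -0.0636 -1.9657] 0.023378632259320575
[0.5535 0.0994 0.    ]
11 end [0.5545 0.0994 0.27  ] [-89.9525  -0.0236 -19.98  ]
[[[10.6,-1.4,33.8],[-0.0,-0.0,-0.3]],[[8.4,-1.3,34.8],[-0.0,-0.0,0.0]],[[6.0,-1.3,35.5],[-0.0,-0.0,0.0]],[[3.6,-1.3,36.1],[-0.0,-0.1,0.0]],[[1.2,-1.4,36.6],[-0.0,0.0,0.0]],[[-1.4,-1.3,36.9],[-0.0,0.0,0.0]],[[-4.0,-1.3,37.0],[-0.0,-0.0,0.0]],[[-6.5,-1.3,36.9],[-0.0,-0.0,0.0]],[[-9.1,-1.4,36.6],[-0.0,-0.0,0.0]],[[-11.7,-1.3,36.2],[-0.0,-0.1,0.0]],[[-14.2,-1.3,35.7],[-0.0,0.0,0.0]]]
```

View pics/z14.png

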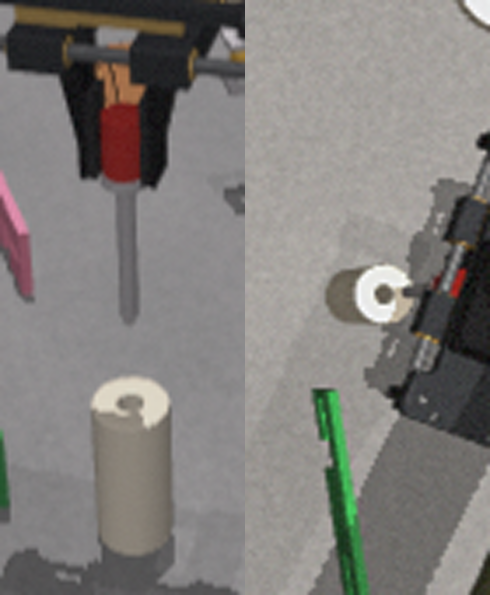

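Request:
carry_out --targets '[[[5, -2, 17], [0, 0, -0.3]], [[10, -2, 35], [0, 0, 0]], [[8, -2, 35], [0, 0, 0]], [[6, -2, 36], [0, 0, 0]], [[3, -2, 36], [0, 0, 0]], [[1, -2, 37], [0, 0, 0]], [[-1, -2, 37], [0, 0, 0]], [[-4, 0, 37], [0, 0, 0]], [[-7, 0, 37], [0, 0, 0]], [[-10, 0, 37], [0, 0, 0]], [[-13, 0, 34], [0, 0, 0]], [[0, 0, 0], [0, 0, 0]]]'

```text
time_s: 21.15
tool_pos: [0.5619, 0.0845, 0.2695]
tool_rot: [-89.8, 0.0, -19.6]
force: [0.2, 1.0, -1.5]
grip_width: 0.023
```

```bash
python3 -c "
from chk import *
e=rackpts(p,[(-16,110,0)])[0]
rows([(e[0]+.001,e[1],.27,-20,'l',40)])
look('15',ws=(280,110,350,230),wt=(220,130,290,250),k=5)"
```

```text
1 end [0.5545 0.0994 0.27  ] [-90.0231   0.0491 -19.9713]
[[[-12.0,-0.5,11.6],[-0.2,0.4,-0.0]]]
21.15 tcp rack [ -9.9248  93.9522 269.4607] [-89.8227   0.0486 -19.5713] [ 0.1898  0.9806 -1.5277] 0.02296184608506948
```

View pics/z15.png

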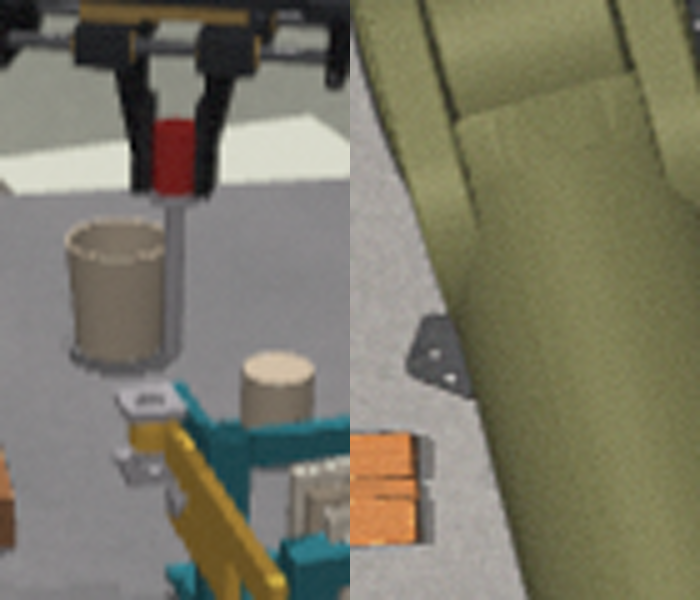

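```bash
python3 -c "
from chk import *
e=rackpts(p,[(-15.2,109.9,0)])[0]; print(e)
print(env.get_obs()['tool_pos'])
rows([(e[0],e[1],.262,-20,'l',40)])"
```

```text
[0.5543 0.0994 0.    ]
[0.563  0.0777 0.2693]
1 end [0.5543 0.0994 0.262 ] [-89.9632   0.0455 -20.0165]
[[[-15.6,7.3,17.5],[0.1,-0.0,0.1]]]
```

Request:
carry_out --targets '[[[-8, 3, 9], [0, 0, 0]], [[-7.5, 4, 8.5], [0, 0, 0]], [[0, 0, 0], [0, 0, 0]], [[0, 0, 0], [0, 0, 0]], [[0, 0, 0], [0, 0, 0]], [[0, 0, 0], [0, 0, 0]]]'

```text
time_s: 21.85
tool_pos: [0.5556, 0.0978, 0.264]
tool_rot: [-90.0, -0.2, -20.2]
force: [-1.0, -0.8, -2.3]
grip_width: 0.0233
```

```bash
python3 -c "
from chk import *
look('16',ws=(285,140,335,220),wt=(220,130,270,210),k=7)
o=env.get_obs()['tool_pos'];print(o)
for d in(.017+.018,.017,-.007,-.099): print((proj('side',o+[0,0,d]+oS)[0]-[285,140]+.5)*7)
"
```

```text
21.85 tcp rack [-14.1252 108.043  264.0245] [-90.0034  -0.2174 -20.2449] [-1.0441 -0.7998 -2.2716] 0.0232689937289593
[0.5556 0.098  0.264 ]
[189.9427 -32.6852]
[189.2444  13.7474]
[188.3317  74.4464]
[185.0139 295.0698]
```

View pics/z16.png

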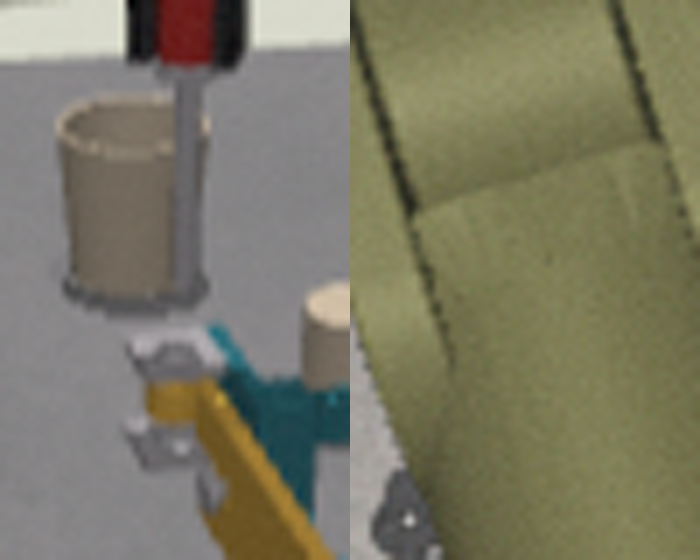

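```bash
python3 -c "
from chk import *
fs=[cv2.imread('pics/'+f).astype(float) for f in('side0.png','s12.png','s13.png','s14.png')]
a=np.mean(fs,0).astype(np.uint8)[180:220,295:330]
a=cv2.resize(a,None,fx=14,fy=14,interpolation=cv2.INTER_CUBIC)
for X,c in(((-16,110,140),(0,0,255)),):
  th=np.linspace(0,6.283,40)
  for z in (140,):
    q=rackpts(p,[(-16+8*np.cos(t),110+8*np.sin(t),z) for t in th])+oS
    uv=((proj('side',q)-[295,180]+.5)*14-.5).astype(int); cv2.polylines(a,[uv],True,c)
    q=rackpts(p,[(-33,93,z),(1,93,z),(1,127,z),(-33,127,z)])+oS
    uv=((proj('side',q)-[295,180]+.5)*14-.5).astype(int); cv2.polylines(a,[uv],True,c)
fs=[cv2.imread('pics/'+f).astype(float) for f in('top0.png','t12.png')]
b=np.mean(fs,0).astype(np.uint8)[170:210,245:280]
b=cv2.resize(b,None,fx=14,fy=14,interpolation=cv2.INTER_CUBIC)
q=rackpts(p,[(-16+8*np.cos(t),110+8*np.sin(t),140) for t in th])+oT
uv=((proj('top',q)-[245,170]+.5)*14-.5).astype(int); cv2.polylines(b,[uv],True,(0,0,255))
cv2.imwrite('pics/h.png',cv2.resize(np.hstack([a,b]),None,fx=.8,fy=.8))
rows([(*rackpts(p,[(-15.8,109.9,0)])[0][:2],.25,-20,'l',40)])
"
```

```text
1 end [0.5537 0.0993 0.25  ] [-89.9963  -0.0137 -20.025 ]
[[[-2.3,14.0,0.6],[-0.0,-0.2,0.2]]]
```

View pics/h.png

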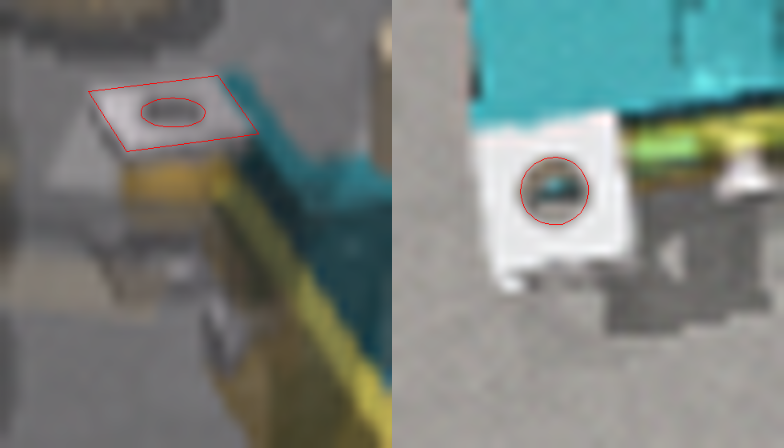

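Request:
carry_out --targets '[[[-2, 5, 0.7], [0, -0.2, 0.2]], [[0, 5, 0], [0, 0, 0]], [[0, 2, 0], [0, 0, 0]], [[0, 0, 0], [0, 0, 0]], [[0, 0, 0], [0, 0, 0]], [[0, 0, 0], [0, 0, 0]]]'

```text
time_s: 22.55
tool_pos: [0.5539, 0.0998, 0.252]
tool_rot: [-90.0, -0.0, -20.0]
force: [-0.5, 0.5, -1.6]
grip_width: 0.0234
```

```bash
python3 -c "
from chk import *
look('17',ws=(285,140,335,220),wt=(220,130,270,210),k=7)
rows([(*rackpts(p,[(-15.7,109.9,0)])[0][:2],.25,-20,'l',40)])
"
```

```text
22.55 tcp rack [-15.5663 110.3319 252.0476] [-89.9911  -0.0106 -19.981 ] [-0.5218  0.4881 -1.6342] 0.023428047690620627
1 end [0.5538 0.0994 0.25  ] [-89.9892  -0.016  -19.9785]
[[[0.1,2.1,-0.5],[-0.0,0.0,0.0]]]
```

View pics/z17.png

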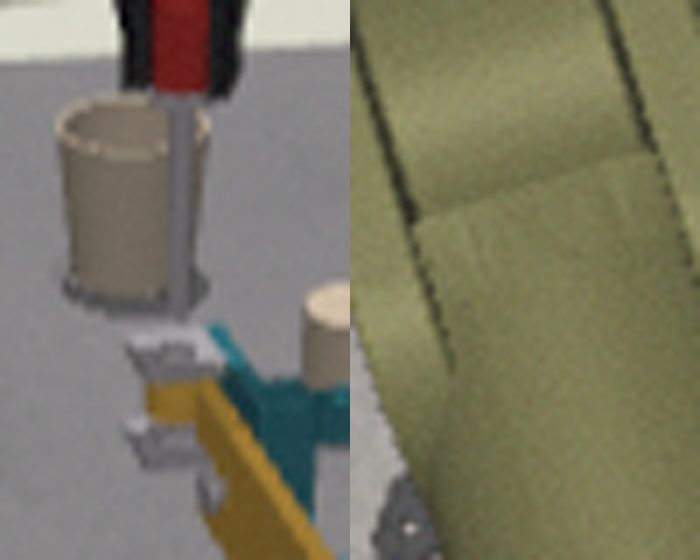

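Request:
carry_out --targets '[[[0, 5, -0.4], [0, 0, 0]], [[0, 5, 0], [0, 0, 0]], [[0, 4, 0], [0, 0, 0]], [[0, 4, 0], [0, 0, 0]], [[0, 0, 0], [0, 0, 0]]]'

```text
time_s: 23.15
tool_pos: [0.5532, 0.0993, 0.233]
tool_rot: [-90.0, 0.1, -20.0]
force: [-0.3, 0.5, -0.6]
grip_width: 0.0237
```

Request:
carry_out --targets '[[[0, 4, 0], [0, 0, 0]], [[0, 4, 0], [0, 0, 0]], [[0, 0, 0], [0, 0, 0]]]'

```text
time_s: 23.45
tool_pos: [0.5532, 0.0993, 0.2252]
tool_rot: [-90.0, 0.1, -20.0]
force: [-1.1, -0.1, -1.7]
grip_width: 0.0232
```

```bash
python3 -c "
from chk import *
look('18',ws=(285,140,335,220),wt=(220,130,270,210),k=7)
"
```

```text
23.45 tcp rack [-16.2547 109.9099 225.1644] [-90.0288   0.059  -19.9758] [-1.1156 -0.081  -1.6998] 0.023188332698953165
```

View pics/z18.png

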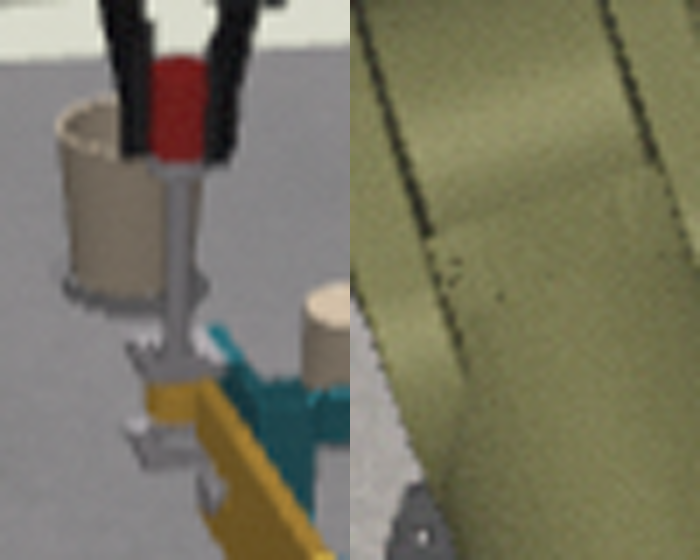

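Request:
carry_out --targets '[[[0, 5, 0], [0, 0, 0]], [[0, 5, 0], [0, 0, 0]], [[0, 5, 0], [0, 0, 0]], [[0, 5, 0], [0, 0, 0]], [[0, 0, 0], [0, 0, 0]]]'

```text
time_s: 24.05
tool_pos: [0.553, 0.0993, 0.2048]
tool_rot: [-90.0, 0.1, -20.0]
force: [0.5, 0.1, -1.3]
grip_width: 0.0234
```

Request:
carry_out --targets '[[[0, 4, 0], [0, 0, 0]], [[0, 4, 0], [0, 0, 0]], [[0, 4, 0], [0, 0, 0]], [[0, 0, 0], [0, 0, 0]]]'

```text
time_s: 24.45
tool_pos: [0.5532, 0.0993, 0.1931]
tool_rot: [-90.0, 0.1, -20.0]
force: [0.7, -0.1, -1.8]
grip_width: 0.0231
```

Request:
carry_out --targets '[[[0, 6, 0], [0, 0, 0]], [[0, 8, 0], [0, 0, 0]], [[0, 8, 0], [0, 0, 0]], [[0, 8, 0], [0, 0, 0]], [[0, 6, 0], [0, 0, 0]], [[0, 4, 0], [0, 0, 0]], [[0, 0, 0], [0, 0, 0]], [[0, 0, 0], [0, 0, 0]]]'

```text
time_s: 25.25
tool_pos: [0.5537, 0.0995, 0.154]
tool_rot: [-90.0, -0.0, -20.0]
force: [0.3, -0.1, -1.4]
grip_width: 0.023
```

Request:
carry_out --targets '[[[0, 2, 0], [0, 0, 0]], [[0, 0, 0], [0, 0, 0]]]'

```text
time_s: 25.45
tool_pos: [0.5537, 0.0994, 0.1519]
tool_rot: [-90.0, -0.0, -20.0]
force: [0.3, -0.1, -1.8]
grip_width: 0.0233
```

Request:
carry_out --targets '[[[0, 2, 0], [0, 0, 0]], [[0, 0, 0], [0, 0, 0]]]'

```text
time_s: 25.65
tool_pos: [0.5535, 0.0994, 0.1497]
tool_rot: [-90.0, 0.0, -20.0]
force: [-0.4, 0.5, -1.3]
grip_width: 0.0233
```

```bash
python3 -c "
from chk import *
look('19',ws=(285,140,335,220),wt=(220,130,270,210),k=7)
"
```

```text
25.65 tcp rack [-16.0167 109.9356 149.6761] [-90.0092   0.0182 -19.9821] [-0.3553  0.4529 -1.3121] 0.023260310295366005
```

View pics/z19.png

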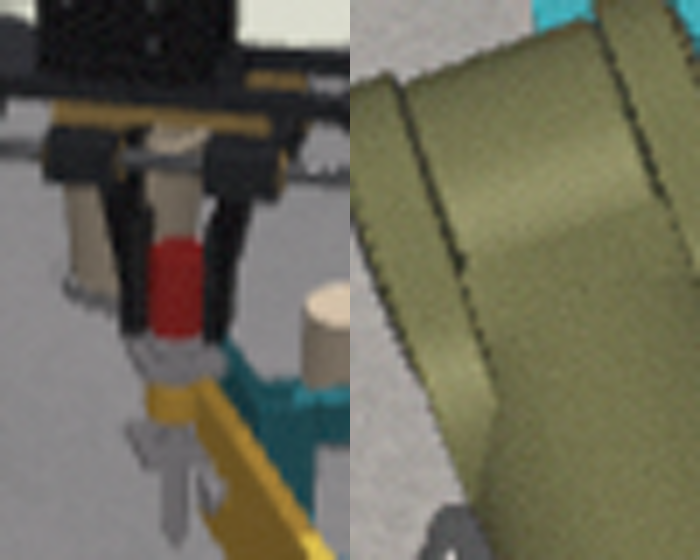

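Pin is through both ears; it needs about 2–3 mm more to seat.

Request:
carry_out --targets '[[[0, 1, 0], [0, 0, 0]], [[0, 1, 0], [0, 0, 0]], [[0, 0, 0], [0, 0, 0]]]'

```text
time_s: 26.05
tool_pos: [0.5535, 0.0994, 0.1477]
tool_rot: [-90.0, 0.0, -20.0]
force: [-0.3, -0.0, -1.6]
grip_width: 0.0232
```

Request:
carry_out --targets '[[[0, 1, 0], [0, 0, 0]], [[0, 0, 0], [0, 0, 0]]]'

```text
time_s: 26.25
tool_pos: [0.5537, 0.0995, 0.147]
tool_rot: [-90.0, -0.0, -20.0]
force: [-0.1, 0.1, -0.4]
grip_width: 0.0234
```

Request:
carry_out --targets '[[[0, 1, 0], [0, 0, 0]], [[0, 0, 0], [0, 0, 0]]]'

```text
time_s: 26.45
tool_pos: [0.5537, 0.0995, 0.1469]
tool_rot: [-90.0, -0.0, -20.0]
force: [-2.1, -0.6, 4.7]
grip_width: 0.0233
```

Request:
carry_out --targets '[[[0, -1, 0], [0, 0, 0]], [[0, 0, 0], [0, 0, 0]], [[0, 0, 0], [0, 0, 0]], [[0, 0, 0], [0, 0, 0]], [[0, 0, 0], [0, 0, 0]], [[0, 0, 0], [0, 0, 0]], [[0, 0, 0], [0, 0, 0]]]' --jaw 0.6

```text
time_s: 27.15
tool_pos: [0.5536, 0.0994, 0.1468]
tool_rot: [-90.0, 0.0, -20.0]
force: [-0.4, -0.4, 0.3]
grip_width: 0.0519
```

Request:
carry_out --targets '[[[0, -10, 0], [0, 0, 0]], [[0, -20, 0], [0, 0, 0]], [[0, -30, 0], [0, 0, 0]], [[0, -30, 0], [0, 0, 0]], [[0, -20, 0], [0, 0, 0]], [[-10, 0, -40], [0, 0, 0]], [[-20, 0, -45], [0, 0, 0]], [[-10, 0, -45], [0, 0, 0]], [[-10, 0, -45], [0, 0, 0]], [[0, 0, -40], [0, 0, 0]], [[0, 0, 0], [0, 0, 0]], [[0, 0, 0], [0, 0, 0]]]'

```text
time_s: 28.35
tool_pos: [0.4332, -0.0859, 0.2577]
tool_rot: [-90.0, -0.1, -20.1]
force: [-0.4, 0.1, 0.5]
grip_width: 0.0522
```

```bash
python3 -c "
from chk import *
look('20',ws=(285,150,365,250),wt=(225,130,335,230),k=4)
"
```

```text
28.35 tcp rack [-162.9833  -54.9069  257.7277] [-89.9737  -0.0748 -20.0949] [-0.4445  0.0673  0.4632] 0.052209680181307734
```

View pics/z20.png

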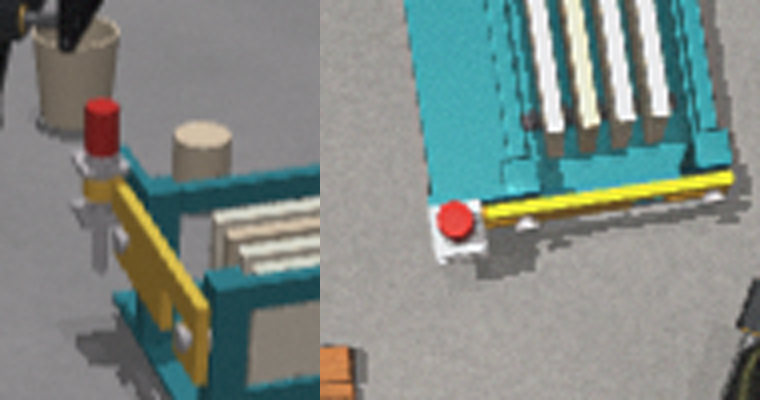

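View pics/t20.png

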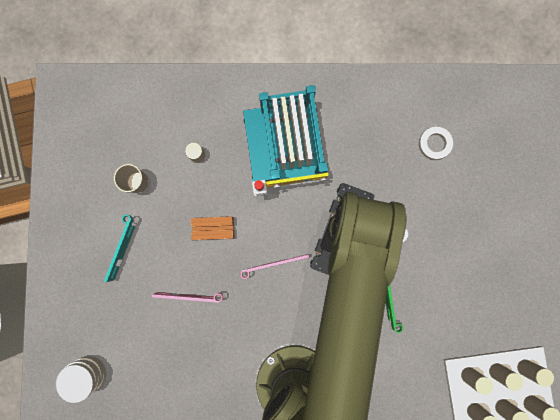

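View pics/s20.png

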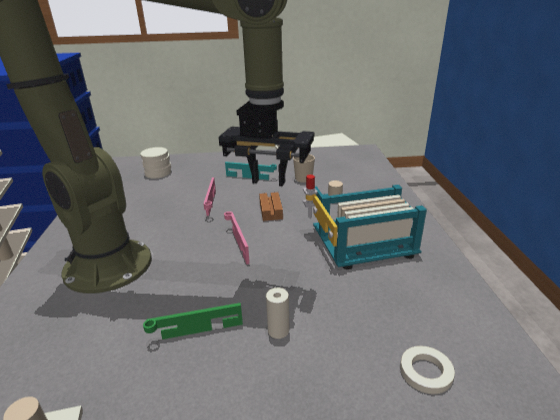

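```bash
python3 -c "
from chk import *
print('bar end', inrack(tp(D(225,130,4,733-320,178),.128)), 'knob top',inrack(tp(D(225,130,4,455-320,220),.182)))
env.sign_off()
"
```

```text
bar end [ -7.7709 -75.7047 128.    ] knob top [-16.5082 109.5215 182.    ]
the job is handed in; nothing more can be done
```

The rack is closed for transport: the gate bar is home on both studs and the lock pin is seated through both ears. I handed the job in at about 28 s of the 66 s allowed.

- **Bar:** I gripped the yellow bar at its middle and lowered it with the mouth over the right stud. I then slid it left until it met a stop at about 5 N. It was already resting on the studs when I let go.
- **Pin:** I lifted it straight out of the prop and lowered it with no resistance through the upper ear, eye and lower ear. The collar met the upper ear at a tool height matching the knob's seated height of 164 mm. I then released it and backed the arm clear.

**Last checks, from the top camera, in the rack's frame:**

| Point | Measured | Expected |
|---|---|---|
| Bar's right end | x -7.8, y -75.7 mm | x -7, y -76 mm |
| Knob | x -16.5, y 109.5 mm | x -16, y 110 mm |

The final pictures show the eye between the ears with the pin upright through them. The cup, setter ring, short prop and the kiln prop are all standing where they were, and the tool read no contact force.

While working, the camera and arm positions disagreed by about 1 mm. At the stop the tool was at y 14.6 mm, where the bar's middle should be at 14. Both were within the fits, and no check failed.

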